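Gauge the taller block on the measuring nest

TASK

Lift the dust cover off the measuring nest and lay it aside flat on the desk, then set the taller of the two steel blocks from the tray in the middle of the nest, flat and lengthwise between its two stops. Pick the bridge gauge off its rest and lower it gently, centred and in line across the tops of both stops, so that its sprung foot stands on the block and reads its height, and leave it there. Keep the gauge upright, set the block and gauge down gently without dropping them, and leave the shorter block, the mug, the jar and the glue stick where they are.

Things in the scene. Friction and masses are not known exactly. Their poses are not given: they have to be found in the camera images.
- nest: Fixed measuring nest: dark steel base 74 (x) x 130 (y) x 10 mm high; its top is the anvil. Two plain steel upright stops stand on it at y = +-47 mm, each 44 (x) x 18 (y) mm and 56 mm high over the anvil (tops 66 mm over the desk); gap between them 76 mm, open to both x sides. Origin: centre of the base's underside, on the desk
- cover: Loose grey plastic dust cover on the two stops: plate 64 (x) x 120 (y) x 6 mm over a pad 50 x 66 x 8 mm that hangs between the stops; on top a black bar grip 16 mm thick (x), 60 mm long (y), 28 mm high. 42 mm high in all, 0.15 kg. Origin: centre of the pad's underside (58 mm over the desk on the nest); bar grip from z = 14 to 42 mm
- tray: Fixed open aluminium tray with two lanes that run along its x, open at both ends: floor 60 (x) x 118 (y) x 8 mm, three walls 50 mm long and 6 mm thick, their tops 60 mm over the desk, lanes 50 mm wide centred at y = +-28 mm. Its blocks can be gripped only by their ends. Origin: centre of its underside, on the desk
- block_tall: Loose plain steel block, the taller: 64 (x) x 44 (y) x 52 mm high, 0.4 kg, its ends standing out a little at the ends of its lane (either lane). Origin: centre of its underside, x along its length. Between the stops of the nest its ends cannot be reached by fingers: it must be held there by its long faces
- block_short: Loose plain steel block, the shorter: 64 (x) x 44 (y) x 40 mm high, 0.4 kg, in the other lane. Origin: centre of its underside, x along its length
- rest: Fixed gauge rest: dark base 60 (x) x 130 (y) x 8 mm with two black posts at y = +-47 mm, 36 x 18 mm, tops 58 mm over the desk, on which the gauge's beam stands. Origin: centre of its underside, on the desk
- gauge: Loose bridge gauge: steel beam 30 (x) x 130 (y) x 14 mm, and on its middle a black head 34 (x) x 40 (y) mm from z = 14 to 76 mm with a white scale on its -x face; best gripped by the head's two y faces. 0.6 kg. Origin: centre of the beam's underside, z up; the foot hangs below it
- foot (a joint): The gauge's sprung foot, reading in m: 0 when it hangs free, with its tip 30 mm under the beam's underside, growing as the foot is pushed up (to 0.034). With the beam on both stops of the nest, the height of the block under the foot is 26 mm + reading; about 2 N of spring force
- foot_tip (a point): Centre of the underside of the gauge's sprung foot, a disc 20 mm across, on the gauge's axis
- mug: White mug, 83 mm across, 96 mm high, its handle to the mug's -y (118 mm over all along y). A bystander in front of the nest. Origin: on the desk, about 18 mm from the cup's axis on the handle's side (the cup's axis is at y = +18 mm)
- small_jar: Little brown jar with a white lid, 45 mm across, 52 mm high; a bystander. Origin: centre of its underside
- glue_stick: Glue stick standing upright, 27 mm across, 92 mm high; a bystander. Origin: centre of its underside
Mind the look-alikes: they are no part of the job. Leave any red look-alike of the cover alone.

How it is judged:
On the way, in this order (a step that is already met when the one before it is completed fails the run):
1. the dust cover lies flat on the desk, off the nest and let go (height (world z) of cover below 0.006 m and angle between cover's own z axis and vertical below 0.06 rad and horizontal distance between cover and nest above 0.1 m and contact force between the fingers and cover below 0.2 N), for 0.2 s.
2. the taller block stands in the nest, lengthwise between the stops, let go (x of block_tall in the frame of nest between -0.012 and 0.012 m and y of block_tall in the frame of nest between -0.012 and 0.012 m and z of block_tall in the frame of nest between 0.007 and 0.013 m and angle between block_tall's own z axis and vertical below 0.04 rad and angle between the x axis of block_tall and the y axis of nest, either way round below 0.2 rad and contact force between the fingers and block_tall below 0.2 N), for 0.2 s.
At the end, for the whole second after the job is handed in: Cover flat on the desk, over 100 mm from the nest centre; taller block flat on the anvil, and gauge beam flat on both stops (3 mm, 0.03 rad), each within 12 mm (x, y) of the nest centre and in line within 0.2 rad; foot reads 26 mm within 2.5 mm; all let go and at rest (all of step 1 and x of block_tall in the frame of nest between -0.012 and 0.012 m and y of block_tall in the frame of nest between -0.012 and 0.012 m and z of block_tall in the frame of nest between 0.007 and 0.013 m and angle between block_tall's own z axis and vertical below 0.04 rad and angle between the x axis of block_tall and the y axis of nest, either way round below 0.2 rad and x of gauge in the frame of nest between -0.012 and 0.012 m and y of gauge in the frame of nest between -0.012 and 0.012 m and z of gauge in the frame of nest between 0.063 and 0.069 m and angle between gauge's own z axis and vertical below 0.03 rad and angle between the y axis of gauge and the y axis of nest, either way round below 0.2 rad and value of joint foot between 0.0235 and 0.0285 m and linear speed of each of gauge, block_tall below 0.02 m/s); the robot touches nothing.
It fails at once if the mug, the jar or the glue stick moved over 20 mm or tipped (distance of any of mug, small_jar, glue_stick from where it was at the start of the episode above 0.02 m or angle between any of mug, small_jar, glue_stick's own z axis and vertical above 0.3 rad).
It fails at once if the shorter block moved over 20 mm (distance of block_short from where it was at the start of the episode above 0.02 m).
It fails at once if the gauge tipped over 0.5 rad (angle between gauge's own z axis and vertical above 0.5 rad).
It fails at once if the taller block or the gauge dropped: falling out of the fingers faster than 0.3 m/s (block) or 0.2 m/s (gauge) ((contact force between the fingers and block_tall below 0.1 N and linear speed of block_tall above 0.3 m/s) or (contact force between the fingers and gauge below 0.1 N and linear speed of gauge above 0.2 m/s)).
It fails at once if the block or the gauge slammed down (over 80 N) (contact force between any of block_tall, gauge and nest above 80 N or contact force between gauge and block_tall above 80 N).
It also fails if it takes over 72 s, if anything falls off the work surface, if the arm or the gripper's body presses on something with over 40 N, if the wrist force passes 120 N, or if a joint passes its speed limit or range.

ROBOT

A 6-joint arm with a two-finger parallel gripper is mounted at the origin on a cart in front of the work surface, level with it; the furniture and walls round the work are solid. World frame = base frame: x ahead of the robot, y to its left, z up, the work surface at z = 0. Lengths are in m, angles in rad, forces in N, time in s.
With the tool pointing down it reaches from about 0.375 to 0.975 m from the base axis. Payload 3.8 kg.
Tool frame: the origin (TCP) lies at the very end of the fingers, on their centre line; the grasp point (between the pads) lies 19 mm behind it; y points along the fingers, x is the direction in which the jaws open and shut, and the axes are right-handed (so a half turn about y gives the same grasp; the last joint's range is limited). The gripper opens to 85 mm and grips with 20 to 120 N. Pads are 22 mm wide; open, the fingers measure 114 mm over their backs; the gripper's body (76 mm by 85 mm) begins 54 mm behind the grasp point. The pads swing forward as they close: fully open they stand 13 mm farther back than shut.
Start: joints at [1.076, 0.264, 1.604, -0, 1.274, -0.037], TCP at [0.298, 0.605, 0.231] pointing down, gripper open.
Joint ranges: [-2.63, 2.63], [-0.94, 2.18], [0.31, 2.57], [-1.31, 4.45], [0, 2.66], [-2.55, 2.55]. Speed limits (rad/s): [2.57, 2.57, 3.14, 3.14, 3.14, 3.14].

INTERFACE

Orientations are given as a rotation vector (axis times angle).
In Python, from workcell import bot, cams gives the robot as it stands.
- The arm moves only by the tool play_rows, never from a script. Its argument "motion" is a list of rows, each a list of 2 entries, a list of its own where there are three numbers: the shift along the world's x, y, z normalised to -1 to 1, where 1 is 400 mm, then the turn, a rotation vector about the world's x, y, z normalised to -1 to 1, where 1 is pi/4 rad. In form: [[[tx, ty, tz], [ax, ay, az]], ...]. A call has 1 to 10 rows; each row is the pose to reach, as a shift and turn from the pose commanded when the call began; what a row does not reach only later rows make up. A row lasts 1/8 s, in which the tool goes at most 62.5 mm and 10.7 degrees, less where a joint would pass 70% of its speed; a pose out of reach is approached as far as the arm can. A call with a number of a shift or a turn outside -1 to 1 is refused whole. A call with a gripper value outside its range is refused whole. "gripper" is the closure, from 0 (fully open) to 1 (shut), set as the call begins (left out, the last holds). The fingers move at their own pace and stop on an object; "squeeze" is the grip in N (left out, the last holds). Time passes only in rows, so rows that repeat a pose let the fingers close. It gives the time, the measured TCP pose, the force and the opening at its end, in the units of the state.
- bot.read_state(): the state, without advancing time (a new reading comes with each control period).
- cams.read_camera(name): name is "side" or "top"; returns (picture, depth): 480x640x3 uint8, red, green, blue; 480x640 float32, m along the optical axis (not along the pixel's ray), 0 where there is no reading.
- cams.calibration(name): a dict with "mtx" (3x3 intrinsics, pixels), "k1" (the pictures are not rectified: a ray, as slopes to the right and down, at radius r is drawn at 1 + k1 r^2 times it, then the intrinsics apply), "R" (3x3) and "t" (3): a world point X has camera coordinates R X + t. Camera axes: x right, y down, z forward; pixel columns grow to the right and rows downward; lengths in m; the calibration is good to about 2 mm. A picture is of the moment at which its call begins. calibration takes no time and is no camera call.
- bot.finish_job(): hands the job in, once; it reports no verdict.
Trained networks look in the newest picture that a camera, given by its name, has taken for a name from the list of things; names that differ only in an ending like _2 or _b are one class to them, and where a whole thing is asked for, a point or a joint stands for the part that bears it (a point fixed in the world has none). Each returns a list of dicts, best first, with "conf" (0 to 1); they miss things now and then, are a little off and sometimes report something else, mostly with a low value. They report only what shows in the picture. A call takes as long as a camera call. They do not tell look-alikes from the thing itself.
- cams.recognise(camera, label): "xyz" ([x, y, z] in m, in the coordinates of the camera as it stood for that picture, good to about 4 mm: the middle of the surface that is visible of it).
- cams.regions_of(camera, label): "mask" (480x640 bool, what is visible of it).
- cams.mark_of(camera, label): "xyz" ([x, y, z] in m, in the coordinates of the camera as it stood for that picture, good to about 4 mm: a listed point, or the origin of a listed thing).
The state is a dict: "time": time; "q": joint angles; "joint_vel": joint speeds; "joint_torque": joint torques, N m; "tool_pos": TCP position; "tcp_rot": TCP orientation; "wrist_force": force on the tool from outside, world axes, zero at the start; "torque": the same for the moment, N m; "width": opening from 0.0 (shut) to 1.0 (fully open).
Only numpy, scipy, OpenCV 4.12 (cv2) and the standard library are available. Lean on these libraries where they do the work, as an engineer would, in place of code of your own. Each camera call takes 0.05 s, during which the arm holds its last target.

## Working session

There is one attempt and no reset: what is moved stays moved. The work goes in short steps, Python scripts to look and compute and a tool call to move; the robot and the scene stay as the last step left them, time stands still between calls to the robot, and variables do not carry over. Pictures are saved under pics/ and viewed, and the job is handed in when it is done.

Besides the shell and the picture viewer there is one more tool, called after "Request:" as name(argument=value, ...), one argument or row to a line, values as JSON. play_rows: Moves the arm, as the interface text tells. Its arguments: {"type":"object","properties":{"motion":{"type":"array","items":{"type":"array"}},"gripper":{"type":"number"},"squeeze":{"type":"number"}},"required":["motion"]}

```bash
ls; mkdir -p pics; python3 - <<'E'
from workcell import bot, cams
import cv2
print(bot.read_state())
for n in ("side","top"):
    p,d=cams.read_camera(n); cv2.imwrite(f"pics/{n}0.png",p[:,:,::-1])
    print(n,cams.calibration(n))
E
```

```text
pics
{'time': 0.0, 'q': array([ 1.07611772e+00,  2.64755317e-01,  1.60538023e+00, -7.19708543e-06,
        1.27369318e+00, -3.68889026e-02]), 'joint_vel': array([-0.00119004, -0.00025161, -0.0020736 ,  0.00115921, -0.00146682,
        0.00070086]), 'joint_torque': array([ 1.30972039e-03, -5.15101254e+01, -3.67319298e+01, -1.52814564e-04,
        1.31420323e-02, -2.32736693e-05]), 'tool_pos': array([0.29797676, 0.60485315, 0.2299572 ]), 'tcp_rot': array([-1.39279733, -0.86428882,  0.86746487]), 'wrist_force': array([-1.04621648, -0.37184076,  0.73161901]), 'torque': array([-0.00536668, -0.06739683,  0.00899897]), 'width': 0.9962651549149827}
side {'mtx': array([[475.46151403,   0.        , 316.25595941],
       [  0.        , 475.46151403, 245.1429812 ],
       [  0.        ,   0.        ,   1.        ]]), 'k1': 0.01611328362114274, 'R': array([[ 0.2840007 , -0.95877689,  0.00951235],
       [-0.77992736, -0.2367714 , -0.57935535],
       [ 0.55772477,  0.15711838, -0.81501957]]), 't': array([-0.12319835,  0.41894432,  0.77083235])}
top {'mtx': array([[606.54360695,   0.        , 317.74970726],
       [  0.        , 606.54360695, 236.42947286],
       [  0.        ,   0.        ,   1.        ]]), 'k1': -0.1755202644088442, 'R': array([[ 0.01624587, -0.99974435,  0.01572602],
       [-0.99802942, -0.01716737, -0.06035356],
       [ 0.06060811, -0.01471453, -0.99805317]]), 't': array([-0.01148499,  0.48625459,  1.53611478])}
```

View pics/side0.png

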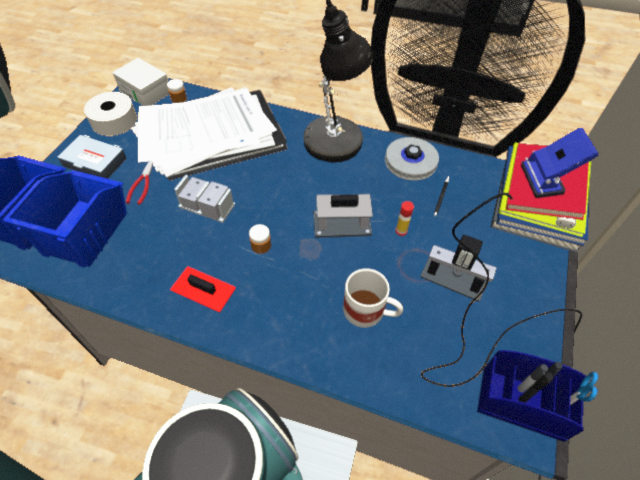

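View pics/top0.png

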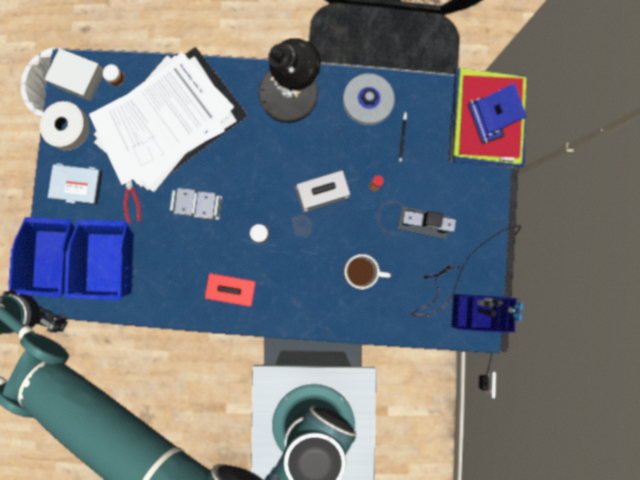

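The top view shows the nest with its grey cover at (323,190), the tray at (196,204), the gauge on its rest at (428,221), the mug at (362,272), the jar at (259,233) and the glue stick at (376,183). The red look-alike at (230,290) is to be left alone; the cover is the grey one.

```bash
cat > h.py <<'E'
from workcell import bot, cams
import numpy as np, cv2
def cloud(n,save=None):
    p,d=cams.read_camera(n)
    if save: cv2.imwrite(save,p[:,:,::-1])
    c=cams.calibration(n); K=c['mtx'];k=c['k1']
    u,v=np.meshgrid(np.arange(640),np.arange(480))
    xd=(u-K[0,2])/K[0,0]; yd=(v-K[1,2])/K[1,1]
    x,y=xd.copy(),yd.copy()
    for _ in range(20):
        f=1+k*(x*x+y*y); x=xd/f;y=yd/f
    P=np.stack([x*d,y*d,d],-1)
    W=(P-c['t'])@c['R']
    W[d<=0]=np.nan
    return p,d,W
def w(n,xyz):
    c=cams.calibration(n); return (np.array(xyz)-c['t'])@c['R']
def rect(pts):
    r=cv2.minAreaRect((pts[:,:2]*1000).astype(np.float32)); return r
E
python3 - <<'E'
from h import *
for n in ("top","side"):
    p,d,W=cloud(n); np.save(f"W_{n}.npy",W); np.save(f"P_{n}.npy",p)
    for l in ["nest","cover","tray","block_tall","block_short","rest","gauge","mug","small_jar","glue_stick","foot_tip"]:
        print(n,l,[(np.round(w(n,r['xyz']),4).tolist(),round(r['conf'],2)) for r in cams.mark_of(n,l)[:3]])
    for l in ["cover","tray","block_tall","block_short","gauge"]:
        for r in cams.regions_of(n,l)[:2]:
            m=r['mask']; q=W[m]; q=q[~np.isnan(q[:,0])]
            v,u=np.nonzero(m)
            print(n,l,round(r['conf'],2),'px',u.mean().round(),v.mean().round(),len(q),'z pct',np.percentile(q[:,2],[5,25,50,75,95]).round(4), rect(q))
E
```

```text
top nest [([0.6077, -0.0139, -0.0018], 0.78)]
top cover [([0.6005, -0.0153, 0.0598], 0.64), ([0.3467, 0.2177, 0.0001], 0.55)]
top tray [([0.5654, 0.3078, -0.0005], 0.82)]
top block_tall [([0.5567, 0.282, 0.0075], 0.77)]
top block_short [([0.5685, 0.3378, 0.0056], 0.94), ([0.3972, -0.1243, -0.0012], 0.66)]
top rest [([0.5285, -0.2794, -0.0006], 0.9), ([0.6199, -0.1486, 0.002], 0.63)]
top gauge [([0.5289, -0.2809, 0.0551], 0.6)]
top mug [([0.4004, -0.1245, -0.0026], 0.87)]
top small_jar [([0.4916, 0.1443, -0.0043], 0.76)]
top glue_stick [([0.6211, -0.1453, 0.0021], 0.51)]
top foot_tip []
top cover 0.89 px 230.0 290.0 1216 z pct [0.005  0.0109 0.0137 0.0166 0.0417] ((345.72613525390625, 221.39141845703125), (126.24198913574219, 69.02192687988281), 80.83837127685547)
top cover 0.88 px 322.0 189.0 1243 z pct [0.0652 0.0693 0.0719 0.0752 0.0994] ((608.005126953125, -15.772750854492188), (76.44671630859375, 130.0117645263672), 18.076175689697266)
top tray 0.55 px 197.0 204.0 337 z pct [0.0008 0.0358 0.0534 0.0598 0.0636] ((565.129150390625, 317.0980224609375), (138.491943359375, 61.67045974
[... 1756 characters left out ...]
.0 199.0 583 z pct [0.0046 0.0201 0.0482 0.0584 0.0617] ((580.3564453125, 306.0751037597656), (120.53234100341797, 101.07621765136719), 84.08680725097656)
side block_tall 0.62 px 212.0 200.0 663 z pct [0.0186 0.044  0.059  0.0608 0.0626] ((577.8349609375, 280.4333190917969), (113.94815826416016, 50.90690231323242), 0.5089278817176819)
side block_short 0.64 px 191.0 195.0 504 z pct [0.0154 0.0367 0.0473 0.0488 0.0506] ((563.2064208984375, 339.9136657714844), (65.39276885986328, 51.35165786743164), 2.378417491912842)
side gauge 0.71 px 462.0 258.0 1382 z pct [0.0342 0.0714 0.0747 0.1185 0.1363] ((521.4014282226562, -278.886962890625), (255.7421112060547, 127.30103302001953), 7.078975677490234)
```

```bash
python3 - <<'E'
from h import *
WT=np.load("W_top.npy");WS=np.load("W_side.npy")
def fit(name,cx,cy,r,z0,z1):
    for n,W in(("top",WT),("side",WS)):
        m=(np.hypot(W[...,0]-cx,W[...,1]-cy)<r)&(W[...,2]>z0)&(W[...,2]<z1)
        q=W[m]
        # largest connected comp
        c,lab,st,ce=cv2.connectedComponentsWithStats(m.astype(np.uint8),connectivity=8)
        if c<2: continue
        i=1+st[1:,4].argmax(); q=W[lab==i]
        R=rect(q); mu=q[:,:2].mean(0); e,V=np.linalg.eigh(np.cov(q[:,:2].T)); v=V[:,1]; v=v*np.sign(v[1])
        print(name,n,len(q),'rect',np.round(R[0],1),np.round(R[1],1),round(R[2],1),'mean',mu.round(4),'z',np.median(q[:,2]).round(4),'long axis yaw from y',np.degrees(np.arctan2(-v[0],v[1])).round(1),'sd',np.sqrt(e).round(4))
fit('bar',0.606,-0.015,.08,.092,.12)
fit('plate',0.606,-0.015,.09,.062,.083)
fit('talltop',.558,.282,.05,.0565,.07)
fit('tall+walls',.563,.308,.1,.035,.07)
fit('head',.529,-.279,.05,.11,.16)
fit('beam',.529,-.279,.09,.06,.085)
fit('mug',.40,-.125,.1,.03,.12)
fit('jar',.492,.145,.05,.03,.07)
fit('glue',.623,-.149,.05,.03,.12)
E
python3 - <<'E'
import cv2
a=cv2.imread('pics/side0.png'); 
cv2.imwrite('pics/c1.png',cv2.resize(a[150:330,160:510],None,fx=2.2,fy=2.2,interpolation=cv2.INTER_CUBIC))
b=cv2.imread('pics/top0.png'); 
cv2.imwrite('pics/c2.png',cv2.resize(b[150:300,160:480],None,fx=2.5,fy=2.5,interpolation=cv2.INTER_CUBIC))
E
```

```text
bar top 159 rect [600.5 -12.9] [16.  60.2] 18.5 mean [ 0.6002 -0.013 ] z 0.0982 long axis yaw from y 18.0 sd [0.0046 0.0171]
bar side 205 rect [597.9 -13.8] [18.4 58.6] 18.7 mean [ 0.5967 -0.0136] z 0.0996 long axis yaw from y 17.3 sd [0.0047 0.0173]
plate top 1066 rect [601.  -13.1] [ 64.9 120.6] 17.9 mean [ 0.6    -0.0128] z 0.0713 long axis yaw from y 18.0 sd [0.0199 0.0367]
plate side 983 rect [598.9 -14.3] [ 66.6 119.9] 17.2 mean [ 0.5913 -0.0147] z 0.0729 long axis yaw from y 16.5 sd [0.0177 0.0382]
talltop top 404 rect [558.9 285.9] [54.1 64.3] 84.3 mean [0.5596 0.2827] z 0.06 long axis yaw from y -86.6 sd [0.0145 0.0181]
talltop side 552 rect [555.9 280.5] [62.7 66.3] 83.4 mean [0.5552 0.2802] z 0.0604 long axis yaw from y -89.0 sd [0.0173 0.0181]
tall+walls top 1172 rect [563.5 308.7] [122.5  67. ] 80.0 mean [0.5625 0.3072] z 0.0548 long axis yaw from y -9.6 sd [0.0181 0.0352]
tall+walls side 1348 rect [559.9 308.4] [121.9  66.9] 81.1 mean [0.5551 0.3039] z 0.0535 long axis yaw from y -9.5 sd [0.0192 0.0376]
head top 255 rect [ 526.1 -279.4] [39.1 35.8] 83.6 mean [ 0.5256 -0
[... 515 characters left out ...]
976 -0.1209] z 0.0871 long axis yaw from y -3.3 sd [0.0238 0.0336]
mug side 1773 rect [ 401.8 -119.9] [ 84. 105.] 25.2 mean [ 0.3954 -0.1168] z 0.0698 long axis yaw from y -59.9 sd [0.028  0.0307]
jar top 255 rect [490.3 145.7] [43.6 42.4] 13.1 mean [0.49   0.1455] z 0.051 long axis yaw from y -37.0 sd [0.011  0.0114]
jar side 379 rect [488.7 145.3] [44.2 42.6] 67.8 mean [0.4844 0.1425] z 0.0516 long axis yaw from y -63.2 sd [0.0115 0.0118]
glue top 127 rect [ 622.  -146.9] [24.6 25.6] 44.1 mean [ 0.62   -0.1454] z 0.0898 long axis yaw from y 54.1 sd [0.0068 0.0074]
glue side 300 rect [ 619.2 -147.9] [26.2 25.8] 16.5 mean [ 0.6142 -0.1474] z 0.0754 long axis yaw from y 2.1 sd [0.0061 0.0072]
```

View pics/c1.png

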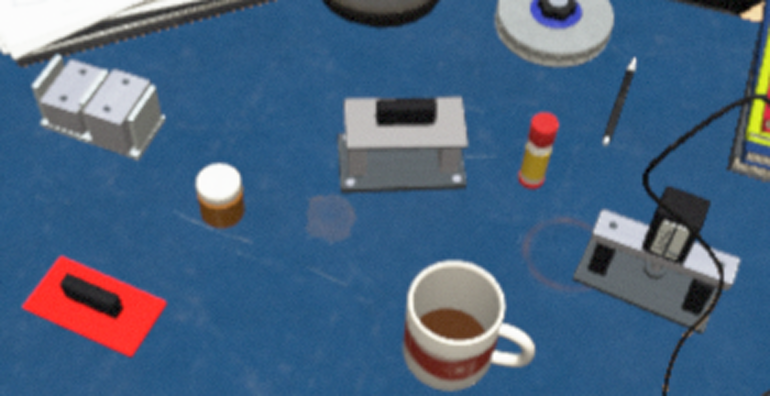

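View pics/c2.png

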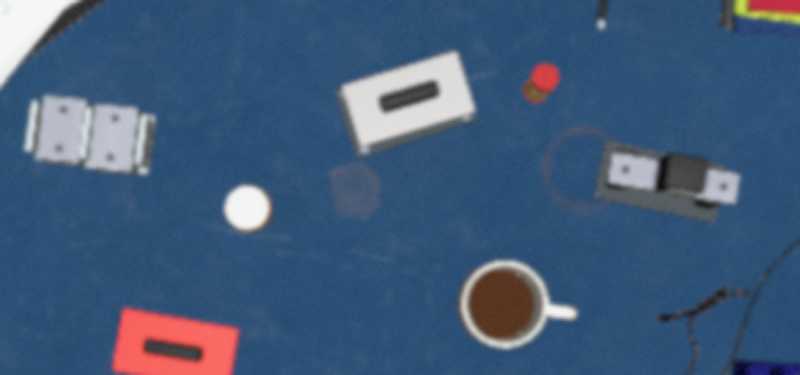

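```bash
cat >> h.py <<'E'
from scipy.spatial.transform import Rotation as Ro
def pose():
    s=bot.read_state(); R=Ro.from_rotvec(s['tcp_rot']).as_matrix()
    return s,R
def st():
    s,R=pose()
    print('t',round(s['time'],2),'pos',s['tool_pos'].round(4),'jaw yaw',np.degrees(np.arctan2(R[1,0],R[0,0])).round(2),'down',R[:,1].round(4),'q6',s['q'][[0,4,5]].round(3),'F',s['wrist_force'].round(1),'w',round(s['width'],3))
    return s,R
def plan(p,yaw):
    "delta to pointing-down pose with jaw yaw (deg, mod 180, nearest), from measured pose"
    s,R=st(); cur=np.arctan2(R[1,0],R[0,0]); y=np.radians(yaw)
    for k in(-1,0,1):
        yy=y+k*np.pi+ (0)
        x=np.array([np.cos(yy),np.sin(yy),0]); d=np.array([0,0,-1.]); T=np.stack([x,d,np.cross(x,d)],1)
        rv=Ro.from_matrix(T@R.T).as_rotvec()
        print('k',k,'shift',((np.array(p)-s['tool_pos'])/.4).round(4),'turn',(rv/(np.pi/4)).round(4),'dyaw',np.degrees(yy-cur).round(1))
E
python3 - <<'E'
from h import *
plan([.6,-.013,.16],17.8)
E
```

```text
t 1.8 pos [0.2984 0.6055 0.2313] jaw yaw 63.77 down [ 0.  0. -1.] q6 [ 1.076  1.274 -0.037] F [-0.1 -0.6 -0.2] w 1.004
k -1 shift [ 0.7541 -1.5462 -0.1782] turn [-0.     -0.      2.9784] dyaw -226.0
k 0 shift [ 0.7541 -1.5462 -0.1782] turn [-0.      0.     -1.0216] dyaw -46.0
k 1 shift [ 0.7541 -1.5462 -0.1782] turn [-0.     -0.      2.9784] dyaw 134.0
```

Request:
play_rows(
  motion=[
    [[0.5, -1, -0.05], [0, 0, -0.7]],
    [[0.5, -1, -0.05], [0, 0, -0.7]],
    [[0.5, -1, -0.05], [0, 0, -0.7]],
    [[0.5, -1, -0.05], [0, 0, -0.7]],
    [[0.5, -1, -0.05], [0, 0, -0.7]],
    [[0.5, -1, -0.05], [0, 0, -0.7]],
    [[0.5, -1, -0.05], [0, 0, -0.7]],
    [[0.5, -1, -0.05], [0, 0, -0.7]],
  ],
  gripper=0.3,
  squeeze=35,
)

```text
time: 2.8
tool_pos: [0.4996, 0.2021, 0.2113]
tcp_rot: [-1.527, -0.438, 0.437]
wrist_force: [-0.5, 0.8, 0.4]
width: 0.7
```

```bash
python3 - <<'E'
from h import *
plan([.6,-.013,.13],17.8)
E
```

```text
t 2.8 pos [0.4996 0.2021 0.2113] jaw yaw 31.99 down [ 3.e-04 -7.e-04 -1.e+00] q6 [ 0.339  1.203 -0.219] F [-0.5  0.8  0.4] w 0.7
k -1 shift [ 0.2511 -0.5379 -0.2032] turn [-4.0000e-04  1.4000e-03  3.6847e+00] dyaw -194.2
k 0 shift [ 0.2511 -0.5379 -0.2032] turn [ 1.000e-03  3.000e-04 -3.153e-01] dyaw -14.2
k 1 shift [ 0.2511 -0.5379 -0.2032] turn [-4.0000e-04  1.4000e-03  3.6847e+00] dyaw 165.8
```

Request:
play_rows(
  motion=[
    [[0.251, -0.538, -0.2], [0, 0, -0.315]],
    [[0.251, -0.538, -0.2], [0, 0, -0.315]],
    [[0.251, -0.538, -0.2], [0, 0, -0.315]],
    [[0.251, -0.538, -0.2], [0, 0, -0.315]],
    [[0.251, -0.538, -0.2], [0, 0, -0.315]],
    [[0.251, -0.538, -0.2], [0, 0, -0.315]],
  ],
)

```text
time: 3.55
tool_pos: [0.5986, -0.0088, 0.1311]
tcp_rot: [-1.556, -0.247, 0.248]
wrist_force: [0.0, -0.2, -0.2]
width: 0.7
```

```bash
python3 - <<'E'
from h import *
plan([.6,-.013,.078],17.8)
p,d,W=cloud("side","pics/s1.png")
cv2.imwrite("pics/s1c.png",cv2.resize(p[110:290,250:450,::-1],None,fx=3,fy=3))
E
```

```text
t 3.55 pos [ 0.5986 -0.0088  0.1311] jaw yaw 18.08 down [-8.e-04  9.e-04 -1.e+00] q6 [-0.057  1.068 -0.373] F [ 0.  -0.2 -0.2] w 0.7
k -1 shift [ 0.0036 -0.0105 -0.1328] turn [ 1.5000e-03 -1.8000e-03  3.9939e+00] dyaw -180.3
k 0 shift [ 0.0036 -0.0105 -0.1328] turn [-0.0011 -0.001  -0.0061] dyaw -0.3
k 1 shift [ 0.0036 -0.0105 -0.1328] turn [ 1.5000e-03 -1.8000e-03  3.9939e+00] dyaw 179.7
```

View pics/s1c.png

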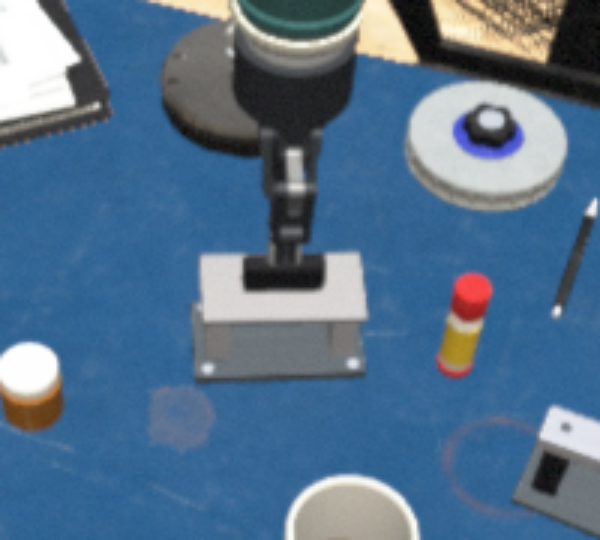

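The gripper stands in line over the black bar on the grey cover, at crop pixel (285,272). Descend next.

Request:
play_rows(
  motion=[
    [[0, 0, -0.06], [0, 0, 0]],
    [[0, 0, -0.1], [0, 0, 0]],
    [[0, 0, -0.13], [0, 0, 0]],
    [[0, 0, -0.13], [0, 0, 0]],
  ],
)

```text
time: 4.1
tool_pos: [0.5977, -0.009, 0.0782]
tcp_rot: [-1.556, -0.247, 0.25]
wrist_force: [0.1, 0.2, 0.5]
width: 0.703
```

Request:
play_rows(
  motion=[
    [[0, 0, 0], [0, 0, 0]],
    [[0, 0, 0], [0, 0, 0]],
    [[0, 0, 0], [0, 0, 0]],
    [[0, 0, 0], [0, 0, 0]],
    [[0, 0, 0], [0, 0, 0]],
  ],
  gripper=1,
)

```text
time: 4.72
tool_pos: [0.5996, -0.0098, 0.0802]
tcp_rot: [-1.557, -0.249, 0.246]
wrist_force: [1.4, -0.1, 5.6]
width: 0.18
```

Request:
play_rows(
  motion=[
    [[0, 0, 0.05], [0, 0, 0]],
    [[0, 0, 0.13], [0, 0, 0]],
    [[0, 0, 0.22], [0, 0, 0]],
    [[0.03, 0.1, 0.22], [0, 0, 0]],
    [[0.06, 0.22, 0.22], [0, 0, 0]],
    [[0.1, 0.34, 0.22], [0, 0, 0]],
    [[0.1, 0.4, 0.22], [0, 0, 0]],
    [[0.1, 0.4, 0.22], [0, 0, 0]],
  ],
)

```text
time: 5.72
tool_pos: [0.638, 0.1517, 0.1673]
tcp_rot: [-1.556, -0.249, 0.251]
wrist_force: [0.1, -0.5, -0.9]
width: 0.176
```

```bash
python3 - <<'E'
from h import *
p,d,W=cloud("side","pics/s2.png")
cv2.imwrite("pics/s2c.png",cv2.resize(p[90:310,200:460,::-1],None,fx=2.5,fy=2.5))
plan([.64,.15,.021],17.8)
E
```

```text
t 5.78 pos [0.638  0.1504 0.1672] jaw yaw 18.18 down [-0.0011 -0.001  -1.    ] q6 [ 0.194  1.156 -0.123] F [ 0.3 -0.6 -1.6] w 0.176
k -1 shift [ 0.005  -0.001  -0.3654] turn [2.3000e-03 1.9000e-03 3.9914e+00] dyaw -180.4
k 0 shift [ 0.005  -0.001  -0.3654] turn [ 0.0012 -0.0014 -0.0086] dyaw -0.4
k 1 shift [ 0.005  -0.001  -0.3654] turn [2.3000e-03 1.9000e-03 3.9914e+00] dyaw 179.6
```

View pics/s2c.png

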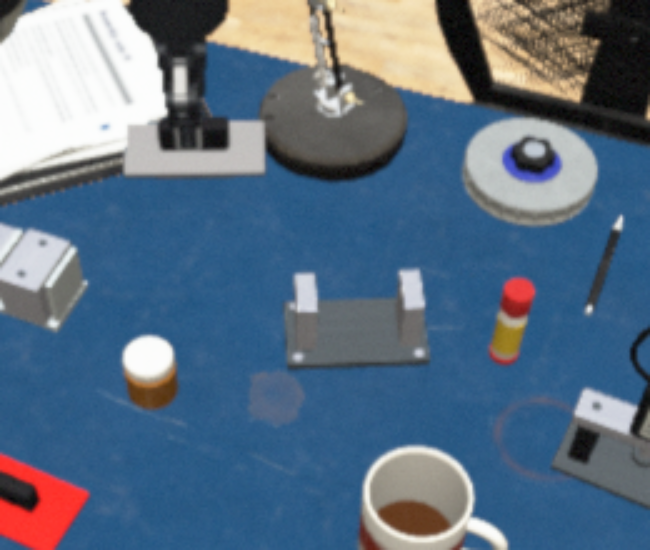

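The grey cover is held level at crop (195,147), the nest now bare with its two stops at (305,308) and (412,303).

Request:
play_rows(
  motion=[
    [[0, 0, -0.12], [0, 0, 0]],
    [[0, 0, -0.24], [0, 0, 0]],
    [[0, 0, -0.32], [0, 0, 0]],
    [[0, 0, -0.345], [0, 0, 0]],
    [[0, 0, -0.355], [0, 0, 0]],
    [[0, 0, -0.363], [0, 0, 0]],
    [[0, 0, -0.363], [0, 0, 0]],
  ],
)

```text
time: 6.65
tool_pos: [0.6398, 0.1504, 0.0235]
tcp_rot: [-1.557, -0.25, 0.246]
wrist_force: [-0.1, -0.0, -0.8]
width: 0.181
```

```bash
python3 - <<'E'
from h import *
st()
p,d,W=cloud("side"); np.save("W_side1.npy",W)
p,d,W=cloud("top"); np.save("W_top1.npy",W)
st()
E
```

```text
t 6.65 pos [0.6398 0.1504 0.0235] jaw yaw 18.09 down [ 2.3e-03  4.0e-04 -1.0e+00] q6 [ 0.193  0.909 -0.123] F [-0.1 -0.  -0.8] w 0.181
t 6.75 pos [0.6396 0.1505 0.0233] jaw yaw 18.1 down [ 1.9e-03  4.0e-04 -1.0e+00] q6 [ 0.193  0.909 -0.123] F [ 0.4 -0.2 -2.6] w 0.179
```

Request:
play_rows(
  motion=[
    [[0, 0, -0.004], [0, 0, 0]],
    [[0, 0, -0.007], [0, 0, 0]],
    [[0, 0, -0.007], [0, 0, 0]],
  ],
)

```text
time: 7.12
tool_pos: [0.6397, 0.1506, 0.0222]
tcp_rot: [-1.557, -0.249, 0.247]
wrist_force: [-4.3, -1.6, 10.7]
width: 0.18
```

```bash
python3 - <<'E'
from h import *
st()
for n in("top","side"):
    W=np.load(f"W_{n}1.npy")
    m=(np.hypot(W[...,0]-.6,W[...,1]+.013)<.09)&(W[...,2]>.05)&(W[...,2]<.075)
    c,lab,s,ce=cv2.connectedComponentsWithStats(m.astype(np.uint8))
    C=[]
    for i in range(1,c):
        if s[i,4]>15:
            q=W[lab==i]; q=q[q[:,2]>.06]; r=rect(q); print(n,s[i,4],np.round(r[0],1),np.round(r[1],1),round(r[2],1)); C.append(r[0])
    if len(C)==2:
        a,b=np.array(C); a,b=(a,b) if a[1]>b[1] else (b,a); v=a-b; print('mid',(a+b)/2,np.hypot(*v),'yaw',np.degrees(np.arctan2(-v[0],v[1])))
    m=(np.hypot(W[...,0]-.6,W[...,1]+.013)<.1)&(W[...,2]>.006)&(W[...,2]<.09)
    c,lab,s,ce=cv2.connectedComponentsWithStats(m.astype(np.uint8)); i=1+s[1:,4].argmax()
    print('base',rect(W[lab==i]))
E
```

```text
t 7.12 pos [0.6397 0.1506 0.0222] jaw yaw 18.11 down [ 1.8e-03  3.0e-04 -1.0e+00] q6 [ 0.193  0.908 -0.123] F [-4.3 -1.6 10.7] w 0.18
top 136 [617.8 -55.6] [42.8 17.8] 18.6
top 132 [587.3  33. ] [43.7 17.5] 19.4
mid [602.5619812  -11.31792641] 93.73831804802387 yaw 18.972407693897967
base ((603.2265625, -9.84197998046875), (76.84807586669922, 134.45504760742188), 19.56165885925293)
side 177 [617.1 -56.3] [47.6 17.8] 18.6
side 167 [584.3  31.9] [45.  17.8] 16.4
mid [600.70840454 -12.17591667] 94.15221636850559 yaw 20.421213358762714
base ((601.0582275390625, -12.508262634277344), (76.7244873046875, 129.85887145996094), 19.108373641967773)
```

Request:
play_rows(
  motion=[
    [[0, 0, 0.004], [0, 0, 0]],
    [[0, 0, 0.004], [0, 0, 0]],
    [[0, 0, 0.004], [0, 0, 0]],
    [[0, 0, 0.06], [0, 0, 0]],
    [[0, 0, 0.2], [0, 0, 0]],
    [[0, 0, 0.3], [0, 0, 0]],
    [[0, 0, 0.3], [0, 0, 0]],
  ],
  gripper=0.4,
)

```text
time: 8.0
tool_pos: [0.6428, 0.1511, 0.1466]
tcp_rot: [-1.556, -0.257, 0.239]
wrist_force: [0.2, 0.1, -0.9]
width: 0.598
```

Request:
play_rows(
  motion=[
    [[-0.207, 0.327, 0], [0, 0, -0.61]],
    [[-0.207, 0.327, 0], [0, 0, -0.61]],
    [[-0.207, 0.327, 0], [0, 0, -0.61]],
    [[-0.207, 0.327, 0], [0, 0, -0.61]],
    [[-0.207, 0.327, 0], [0, 0, -0.61]],
  ],
  gripper=0,
)

```text
time: 8.62
tool_pos: [0.556, 0.2807, 0.1392]
tcp_rot: [-1.568, 0.127, -0.127]
wrist_force: [0.0, 0.1, 0.2]
width: 1.0
```

```bash
python3 - <<'E'
from h import *
plan([.557,.2815,.1],-9.5)
p,d,W=cloud("side","pics/s3.png")
cv2.imwrite("pics/s3c.png",cv2.resize(p[90:290,150:450,::-1],None,fx=2.5,fy=2.5))
for cx,cy,r,z0,z1,nm in((.64,.15,.09,.009,.025,'cover plate'),):
    m=(np.hypot(W[...,0]-cx,W[...,1]-cy)<r)&(W[...,2]>z0)&(W[...,2]<z1)
    q=W[m]; print(nm,rect(q),np.median(q[:,2]))
st()
E
```

```text
t 8.62 pos [0.556  0.2807 0.1392] jaw yaw -9.27 down [-1.e-04 -6.e-04 -1.e+00] q6 [0.428 1.092 0.59 ] F [0.  0.1 0.2] w 1.0
k -1 shift [ 0.0026  0.0021 -0.098 ] turn [2.0000e-04 1.3000e-03 3.9949e+00] dyaw -180.2
k 0 shift [ 0.0026  0.0021 -0.098 ] turn [ 0.0008 -0.0001 -0.0051] dyaw -0.2
k 1 shift [ 0.0026  0.0021 -0.098 ] turn [2.0000e-04 1.3000e-03 3.9949e+00] dyaw 179.8
cover plate ((640.06640625, 146.76454162597656), (67.91036987304688, 119.77227020263672), 17.511070251464844) 0.014658191893349071
t 8.68 pos [0.5563 0.2803 0.1392] jaw yaw -9.33 down [-0.e+00 -5.e-04 -1.e+00] q6 [0.427 1.092 0.59 ] F [ 0.3 -0.3 -0.3] w 0.999
```

View pics/s3c.png

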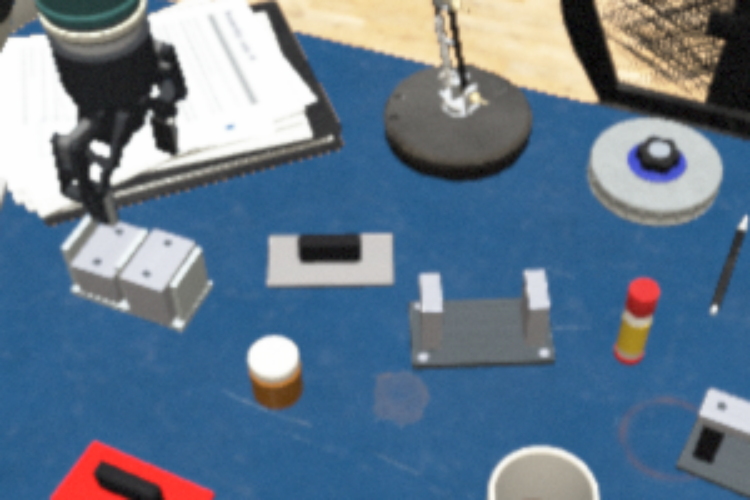

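The cover lies flat at crop (330,260). The gripper stands over the lane on the -y side with the taller block, at crop (165,260).

Request:
play_rows(
  motion=[
    [[0.002, 0.003, -0.1], [0, 0, 0]],
    [[0.002, 0.003, -0.18], [0, 0, 0]],
    [[0.002, 0.003, -0.25], [0, 0, 0]],
    [[0.002, 0.003, -0.293], [0, 0, 0]],
    [[0.002, 0.003, -0.293], [0, 0, 0]],
  ],
  squeeze=60,
)

```text
time: 9.3
tool_pos: [0.556, 0.281, 0.0205]
tcp_rot: [-1.569, 0.131, -0.127]
wrist_force: [0.4, -0.8, 0.6]
width: 0.998
```

Request:
play_rows(
  motion=[
    [[0, 0, 0], [0, 0, 0]],
    [[0, 0, 0], [0, 0, 0]],
    [[0, 0, 0], [0, 0, 0]],
    [[0, 0, 0], [0, 0, 0]],
    [[0, 0, 0], [0, 0, 0]],
  ],
  gripper=1,
)

```text
time: 9.93
tool_pos: [0.5584, 0.2829, 0.0241]
tcp_rot: [-1.565, 0.125, -0.131]
wrist_force: [1.3, -0.1, 6.6]
width: 0.749
```

```bash
python3 - <<'E'
from h import *
st()
p,d,W=cloud("side","pics/s4.png")
cv2.imwrite("pics/s4c.png",cv2.resize(p[110:260,140:320,::-1],None,fx=4,fy=4))
E
```

```text
t 9.93 pos [0.5584 0.2829 0.0241] jaw yaw -9.35 down [ 0.0034  0.0013 -1.    ] q6 [0.429 0.886 0.593] F [ 1.3 -0.1  6.6] w 0.749
```

View pics/s4c.png

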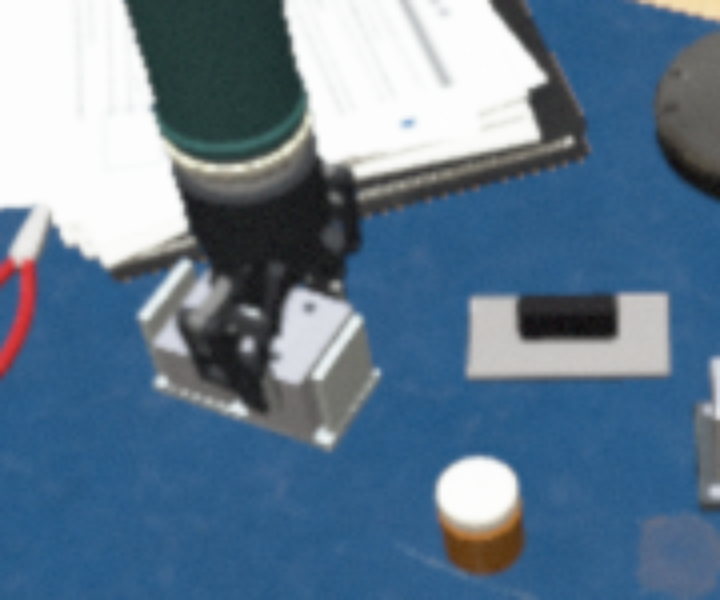

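Request:
play_rows(
  motion=[
    [[0, 0, 0.03], [0, 0, 0]],
    [[0, 0, 0.1], [0, 0, 0]],
    [[0, 0, 0.2], [0, 0, 0]],
    [[0, 0, 0.315], [0, 0, 0]],
    [[-0.04, -0.1, 0.315], [0, 0, 0]],
    [[-0.1, -0.22, 0.315], [0, 0, 0]],
    [[-0.16, -0.35, 0.315], [0, 0, 0]],
    [[-0.23, -0.5, 0.315], [0, 0, 0]],
    [[-0.295, -0.633, 0.315], [0, 0, 0]],
    [[-0.295, -0.633, 0.315], [0, 0, 0]],
  ],
)

```text
time: 11.22
tool_pos: [0.4349, 0.026, 0.1468]
tcp_rot: [-1.568, 0.135, -0.129]
wrist_force: [1.1, 1.0, -3.9]
width: 0.748
```

```bash
python3 - <<'E'
from h import *
plan([.44,.03,.016],-9.5)
p,d,W=cloud("side","pics/s5.png")
cv2.imwrite("pics/s5c.png",cv2.resize(p[150:350,180:430,::-1],None,fx=3,fy=3))
E
```

```text
t 11.22 pos [0.4349 0.026  0.1468] jaw yaw -9.63 down [-0.0041 -0.001  -1.    ] q6 [0.003 1.09  0.172] F [ 1.1  1.  -3.9] w 0.748
k -1 shift [ 0.0127  0.0099 -0.327 ] turn [-8.200e-03 -2.000e-03 -3.997e+00] dyaw -179.9
k 0 shift [ 0.0127  0.0099 -0.327 ] turn [ 0.0013 -0.0052  0.0029] dyaw 0.1
k 1 shift [ 0.0127  0.0099 -0.327 ] turn [-8.200e-03 -2.000e-03 -3.997e+00] dyaw 180.1
```

View pics/s5c.png

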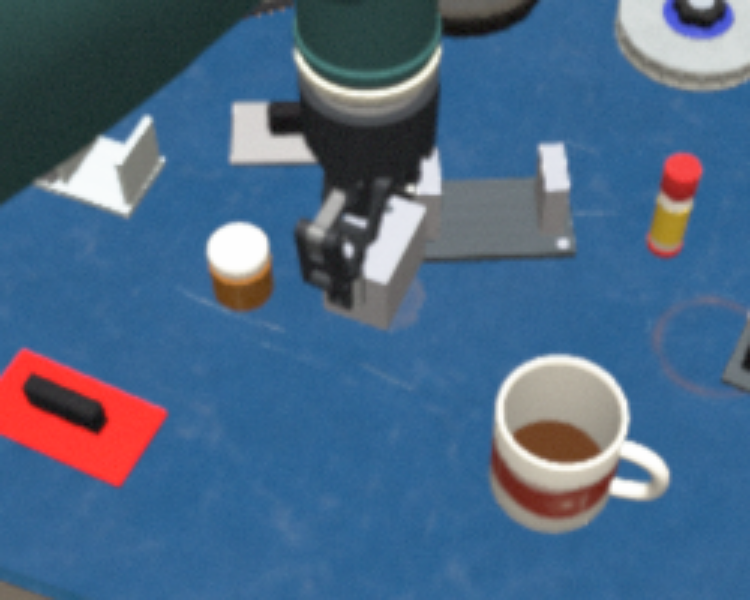

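Request:
play_rows(
  motion=[
    [[0, 0, -0.12], [0, 0, 0]],
    [[0, 0, -0.22], [0, 0, 0]],
    [[0, 0, -0.28], [0, 0, 0]],
    [[0, 0, -0.305], [0, 0, 0]],
    [[0, 0, -0.315], [0, 0, 0]],
    [[0, 0, -0.323], [0, 0, 0]],
    [[0, 0, -0.323], [0, 0, 0]],
  ],
)

```text
time: 12.15
tool_pos: [0.4395, 0.0292, 0.0196]
tcp_rot: [-1.567, 0.127, -0.129]
wrist_force: [0.2, -0.2, -4.2]
width: 0.748
```

```bash
python3 - <<'E'
from h import *
st()
E
```

```text
t 12.15 pos [0.4395 0.0292 0.0196] jaw yaw -9.35 down [ 0.0015  0.     -1.    ] q6 [0.01  0.799 0.173] F [ 0.2 -0.2 -4.2] w 0.748
```

Request:
play_rows(
  motion=[
    [[0, 0, -0.004], [0, 0, 0]],
    [[0, 0, -0.008], [0, 0, 0]],
    [[0, 0, -0.01], [0, 0, 0]],
    [[0, 0, -0.01], [0, 0, 0]],
  ],
)

```text
time: 12.65
tool_pos: [0.4391, 0.029, 0.016]
tcp_rot: [-1.567, 0.128, -0.129]
wrist_force: [-3.3, -0.1, 6.4]
width: 0.749
```

Request:
play_rows(
  motion=[
    [[0, 0, 0], [0, 0, 0]],
    [[0, 0, 0], [0, 0, 0]],
    [[0, 0, 0], [0, 0, 0]],
    [[0, 0, 0.06], [0, 0, 0]],
    [[0, 0, 0.15], [0, 0, 0]],
    [[0, 0, 0.25], [0, 0, 0]],
    [[0, 0, 0.25], [0, 0, 0]],
  ],
  gripper=0,
)

```text
time: 13.52
tool_pos: [0.442, 0.0291, 0.1185]
tcp_rot: [-1.566, 0.122, -0.134]
wrist_force: [-0.2, -0.5, 0.3]
width: 0.996
```

Request:
play_rows(
  motion=[
    [[0, 0, 0], [0, 0, 0.25]],
    [[0, 0, 0], [0, 0, 0.5]],
    [[0, 0, 0], [0, 0, 0.75]],
    [[0, 0, 0], [0, 0, 1]],
    [[0, 0, 0], [0, 0, 1]],
  ],
)

```text
time: 14.15
tool_pos: [0.4379, 0.0291, 0.1137]
tcp_rot: [-1.515, -0.486, 0.489]
wrist_force: [0.3, -0.1, -0.2]
width: 0.999
```

Request:
play_rows(
  motion=[
    [[0, 0, 0], [0, 0, 0.25]],
    [[0, 0, 0], [0, 0, 0.5]],
    [[0, 0, 0], [0, 0, 0.75]],
    [[0, 0, 0], [0, 0, 1]],
    [[0, 0, 0], [0, 0, 1]],
  ],
)

```text
time: 14.78
tool_pos: [0.4383, 0.0291, 0.1142]
tcp_rot: [-1.282, -1.086, 1.087]
wrist_force: [-0.6, 0.0, 0.1]
width: 0.998
```

```bash
python3 - <<'E'
from h import *
p,d,W=cloud("side","pics/s6.png")
cv2.imwrite("pics/s6c.png",cv2.resize(p[150:350,200:430,::-1],None,fx=3,fy=3))
cx,cy=.439,.029
for n in("side","top"):
    if n=="top": p,d,W=cloud("top")
    m=(np.hypot(W[...,0]-cx,W[...,1]-cy)<.06)&(W[...,2]>.045)&(W[...,2]<.058)
    q=W[m]
    if len(q)>10: print(n,len(q),rect(q),np.median(q[:,2]))
plan([.439,.029,.02],80.6)
print([(w('side',r['xyz']).round(4),r['conf']) for r in cams.mark_of('side','block_tall')])
E
```

```text
side 609 ((437.7008972167969, 27.57418441772461), (45.383018493652344, 65.8359375), 82.8675765991211) 0.052481143250301794
t 14.88 pos [0.4384 0.0291 0.1145] jaw yaw 80.45 down [-7.e-04 -0.e+00 -1.e+00] q6 [ 0.01   1.016 -1.395] F [ 0.2 -0.5 -1. ] w 1.0
k -1 shift [ 1.400e-03 -2.000e-04 -2.361e-01] turn [-1.4000e-03 -0.0000e+00 -3.9967e+00] dyaw -179.9
k 0 shift [ 1.400e-03 -2.000e-04 -2.361e-01] turn [ 0.     -0.0009  0.0033] dyaw 0.1
k 1 shift [ 1.400e-03 -2.000e-04 -2.361e-01] turn [-1.4000e-03 -0.0000e+00 -3.9967e+00] dyaw 180.1
[(array([ 0.4411,  0.0285, -0.0007]), 0.62)]
```

View pics/s6c.png

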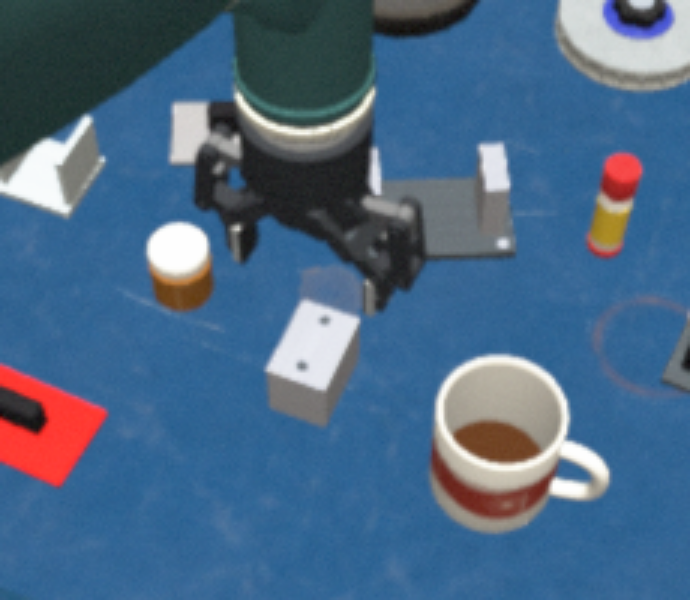

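The block stands flat and upright on the desk at crop (313,360), its long faces free for the fingers.

Request:
play_rows(
  motion=[
    [[0, 0, -0.1], [0, 0, 0]],
    [[0, 0, -0.18], [0, 0, 0]],
    [[0, 0, -0.23], [0, 0, 0]],
    [[0, 0, -0.23], [0, 0, 0]],
  ],
)

```text
time: 15.42
tool_pos: [0.4367, 0.0291, 0.0212]
tcp_rot: [-1.28, -1.083, 1.089]
wrist_force: [-0.1, 0.1, 0.0]
width: 1.0
```

Request:
play_rows(
  motion=[
    [[0, 0, 0], [0, 0, 0]],
    [[0, 0, 0], [0, 0, 0]],
    [[0, 0, 0], [0, 0, 0]],
    [[0, 0, 0], [0, 0, 0]],
    [[0, 0, 0], [0, 0, 0]],
    [[0, 0, 0], [0, 0, 0]],
  ],
  gripper=1,
)

```text
time: 16.18
tool_pos: [0.4403, 0.0289, 0.0245]
tcp_rot: [-1.284, -1.09, 1.087]
wrist_force: [-1.1, -0.1, 5.9]
width: 0.509
```

```bash
python3 - <<'E'
from h import *
st()
E
```

```text
t 16.18 pos [0.4403 0.0289 0.0245] jaw yaw 80.64 down [ 3.e-03 -3.e-04 -1.e+00] q6 [ 0.009  0.809 -1.398] F [-1.1 -0.1  5.9] w 0.509
```

Request:
play_rows(
  motion=[
    [[0, 0, 0.03], [0, 0, 0]],
    [[0, 0, 0.1], [0, 0, 0]],
    [[0, 0, 0.2], [0, 0, -0.15]],
    [[0, 0, 0.28], [0, 0, -0.3]],
    [[0, 0, 0.28], [0, 0, -0.5]],
    [[0, 0, 0.28], [0, 0, -0.7]],
    [[0, 0, 0.28], [0, 0, -0.7]],
  ],
)

```text
time: 17.05
tool_pos: [0.4381, 0.0292, 0.1349]
tcp_rot: [-1.464, -0.671, 0.671]
wrist_force: [0.1, -0.3, -3.9]
width: 0.507
```

Request:
play_rows(
  motion=[
    [[0.05, -0.01, 0], [0, 0, -0.15]],
    [[0.12, -0.03, 0], [0, 0, -0.3]],
    [[0.2, -0.05, 0], [0, 0, -0.5]],
    [[0.29, -0.07, 0], [0, 0, -0.665]],
    [[0.36, -0.09, 0], [0, 0, -0.665]],
    [[0.405, -0.1, 0], [0, 0, -0.665]],
    [[0.405, -0.1, 0], [0, 0, -0.665]],
    [[0.405, -0.1, 0], [0, 0, -0.665]],
  ],
)

```text
time: 18.05
tool_pos: [0.5995, -0.0107, 0.1341]
tcp_rot: [-1.554, -0.262, 0.266]
wrist_force: [-0.5, -0.8, -4.4]
width: 0.507
```

```bash
python3 - <<'E'
from h import *
p,d,W=cloud("side","pics/s7.png")
cv2.imwrite("pics/s7c.png",cv2.resize(p[110:290,240:450,::-1],None,fx=3.5,fy=3.5))
p2,d2,W2=cloud("top","pics/t7.png")
plan([.6017,-.0118,.035],19.2)
for r in cams.regions_of('side','block_tall')[:2]:
    q=W[r['mask']]; print(r['conf'],len(q),np.percentile(q[:,2],[2,50,98]),np.nanmean(q,0))
m=(np.hypot(W[...,0]-.6,W[...,1]+.012)<.06)&(W[...,2]>.11)&(W[...,2]<.18)
print([(w('side',r['xyz']).round(4),r['conf']) for r in cams.mark_of('side','block_tall')])
E
```

```text
t 18.15 pos [ 0.5995 -0.0106  0.1345] jaw yaw 19.28 down [-1.5e-03  2.0e-04 -1.0e+00] q6 [-0.059  1.075 -0.396] F [-0.8  0.4 -3.9] w 0.506
k -1 shift [ 0.0055 -0.0029 -0.2487] turn [ 3.0000e-03 -3.0000e-04  3.9983e+00] dyaw -180.1
k 0 shift [ 0.0055 -0.0029 -0.2487] turn [-0.0002 -0.0019 -0.0017] dyaw -0.1
k 1 shift [ 0.0055 -0.0029 -0.2487] turn [ 3.0000e-03 -3.0000e-04  3.9983e+00] dyaw 179.9
0.67 687 [nan nan nan] [ 0.58580511 -0.00939716  0.14232107]
[(array([ 0.6029, -0.0087,  0.1103]), 0.87)]
```

View pics/s7c.png

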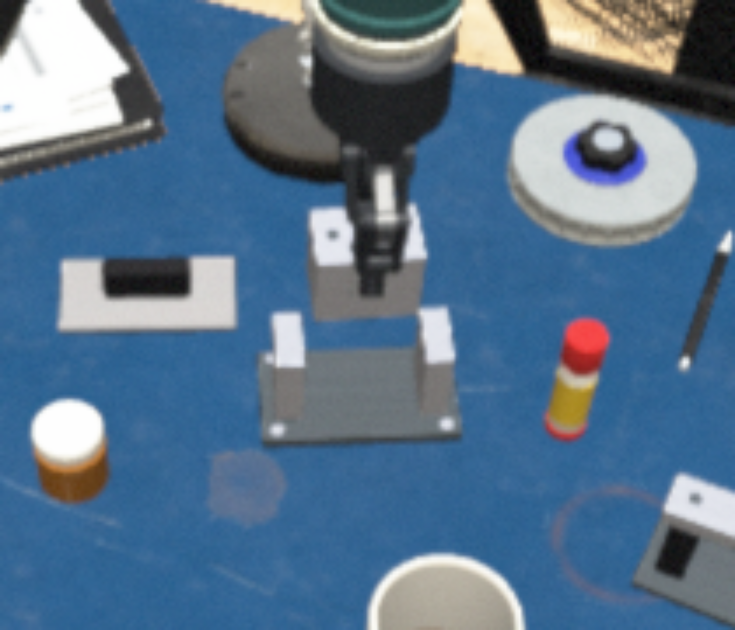

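```bash
python3 - <<'E'
from h import *
th=np.radians(19.2); c=np.array([.6017,-.0118])
ex=np.array([np.cos(th),np.sin(th)]); ey=np.array([-np.sin(th),np.cos(th)])
p,d,W=cloud("side"); r=cams.regions_of('side','block_tall')[0]
m=r['mask']&~np.isnan(W[...,0]); q=W[m]; col=p[m].mean(1); q=q[col>80]
yy=(q[:,:2]-c)@ey; xx=(q[:,:2]-c)@ex
for z0,z1 in((.112,.125),(.125,.14),(.14,.155),(.155,.17)):
    s=(q[:,2]>z0)&(q[:,2]<z1); print(z0,s.sum(),np.percentile(yy[s],[0,2,98,100]).round(4),np.percentile(xx[s],[2,50,98]).round(4))
# front face angle
s=(q[:,2]<.155)&(xx<-.01); k=np.polyfit(yy[s],xx[s],1); print('slope deg',np.degrees(np.arctan(k[0])))
st()
# stops same camera
for sgn in(-1,1):
    P=W.reshape(-1,3); P=P[~np.isnan(P[:,0])]; y=(P[:,:2]-c)@ey; x=(P[:,:2]-c)@ex
    s=(abs(x)<.03)&(abs(y-sgn*.047)<.02)&(P[:,2]>.06)&(P[:,2]<.072); print('stop',sgn,s.sum(),np.percentile(y[s],[0,2,98,100]).round(4),np.percentile(x[s],[2,98]).round(4))
E
```

```text
0.112 91 [-0.0279 -0.026   0.034   0.0343] [-0.0252 -0.0229 -0.015 ]
0.125 112 [-0.0294 -0.0277  0.0351  0.0353] [-0.0254 -0.0227  0.0104]
0.14 103 [-0.03   -0.0285  0.0354  0.0354] [-0.0261 -0.023   0.0146]
0.155 250 [-0.0297 -0.029   0.0345  0.0354] [-0.0253 -0.0095  0.0158]
slope deg -1.3215161895254637
t 18.35 pos [ 0.6003 -0.0108  0.135 ] jaw yaw 19.24 down [-0.  0. -1.] q6 [-0.059  1.075 -0.395] F [-0.4 -1.  -4.3] w 0.508
stop -1 145 [-0.0558 -0.0554 -0.0385 -0.0383] [-0.0237  0.0215]
stop 1 140 [0.0377 0.0382 0.0555 0.0557] [-0.0229  0.02  ]
```

Block is aligned, about 3 mm off toward the +y stop; I'll correct that and lower it.

Request:
play_rows(
  motion=[
    [[0.0045, -0.006, 0], [0, 0, 0]],
    [[0.0045, -0.006, -0.05], [0, 0, 0]],
    [[0.0045, -0.006, -0.1], [0, 0, 0]],
    [[0.0045, -0.006, -0.14], [0, 0, 0]],
    [[0.0045, -0.006, -0.18], [0, 0, 0]],
    [[0.0045, -0.006, -0.21], [0, 0, 0]],
    [[0.0045, -0.006, -0.23], [0, 0, 0]],
    [[0.0045, -0.006, -0.235], [0, 0, 0]],
    [[0.0045, -0.006, -0.235], [0, 0, 0]],
  ],
)

```text
time: 19.48
tool_pos: [0.6029, -0.0133, 0.0413]
tcp_rot: [-1.555, -0.264, 0.263]
wrist_force: [-0.1, -0.5, -4.1]
width: 0.51
```

```bash
python3 - <<'E'
from h import *
st()
p,d,W=cloud("side","pics/s8.png")
cv2.imwrite("pics/s8c.png",cv2.resize(p[150:250,290:400,::-1],None,fx=6,fy=6))
st()
E
```

```text
t 19.48 pos [ 0.6029 -0.0133  0.0413] jaw yaw 19.22 down [ 7.e-04 -0.e+00 -1.e+00] q6 [-0.063  0.906 -0.399] F [-0.1 -0.5 -4.1] w 0.51
t 19.52 pos [ 0.6031 -0.0133  0.0415] jaw yaw 19.22 down [ 1.2e-03 -1.0e-04 -1.0e+00] q6 [-0.063  0.906 -0.399] F [ 0.6  0.4 -4.3] w 0.504
```

View pics/s8c.png

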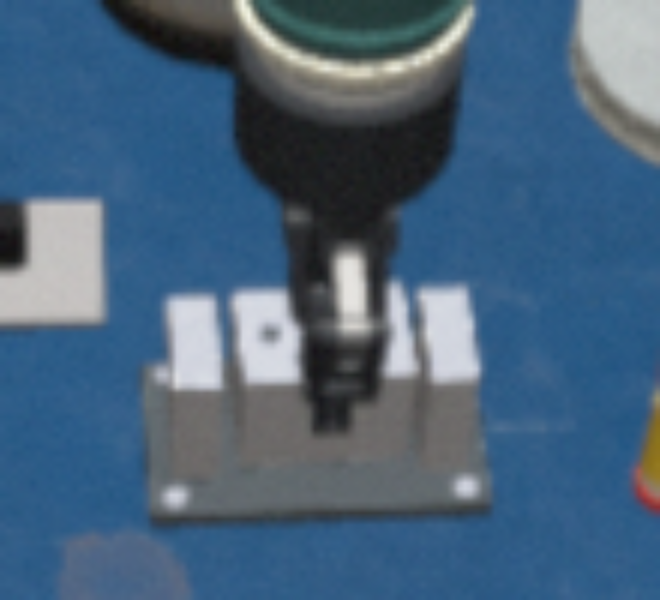

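The block is between the stops with a gap on both sides (crop x 222–235 and 415–425), about 6 mm above the anvil.

Request:
play_rows(
  motion=[
    [[0, 0, -0.005], [0, 0, 0]],
    [[0, 0, -0.01], [0, 0, 0]],
    [[0, 0, -0.014], [0, 0, 0]],
    [[0, 0, -0.016], [0, 0, 0]],
    [[0, 0, -0.016], [0, 0, 0]],
  ],
)

```text
time: 20.15
tool_pos: [0.6025, -0.0133, 0.0346]
tcp_rot: [-1.555, -0.263, 0.263]
wrist_force: [-0.3, 0.6, -1.9]
width: 0.502
```

Request:
play_rows(
  motion=[
    [[0, 0, -0.002], [0, 0, 0]],
    [[0, 0, -0.004], [0, 0, 0]],
    [[0, 0, -0.005], [0, 0, 0]],
    [[0, 0, -0.005], [0, 0, 0]],
  ],
)

```text
time: 20.65
tool_pos: [0.6025, -0.0132, 0.0345]
tcp_rot: [-1.555, -0.263, 0.264]
wrist_force: [-6.9, 1.2, 10.8]
width: 0.509
```

Request:
play_rows(
  motion=[
    [[0, 0, 0.003], [0, 0, 0]],
    [[0, 0, 0.003], [0, 0, 0]],
    [[0, 0, 0.003], [0, 0, 0]],
    [[0, 0, 0.003], [0, 0, 0]],
    [[0, 0, 0.05], [0, 0, 0]],
    [[0, 0, 0.15], [0, 0, 0]],
    [[0, 0, 0.27], [0, 0, 0]],
    [[0, 0, 0.38], [0, 0, 0]],
    [[0, 0, 0.38], [0, 0, 0]],
  ],
  gripper=0,
)

```text
time: 21.78
tool_pos: [0.6064, -0.0135, 0.1916]
tcp_rot: [-1.557, -0.272, 0.254]
wrist_force: [-0.0, 0.3, -1.4]
width: 1.002
```

```bash
python3 - <<'E'
from h import *
st()
p,d,W=cloud("side","pics/s9.png")
cv2.imwrite("pics/s9c.png",cv2.resize(p[150:310,290:500,::-1],None,fx=3.6,fy=3.6))
th=np.radians(19.2); c=np.array([.6017,-.0118])
ex=np.array([np.cos(th),np.sin(th)]); ey=np.array([-np.sin(th),np.cos(th)])
P=W.reshape(-1,3); P=P[~np.isnan(P[:,0])]; y=(P[:,:2]-c)@ey; x=(P[:,:2]-c)@ex
s=(abs(x)<.035)&(abs(y)<.0355)&(P[:,2]>.057)&(P[:,2]<.067)
print(s.sum(),np.percentile(y[s],[1,99]),np.percentile(x[s],[1,99]),np.median(P[s,2]),cv2.minAreaRect(np.c_[x,y][s].astype(np.float32)*1000))
# gauge beam/head refine, colour
E
```

```text
t 21.77 pos [ 0.6064 -0.0135  0.1916] jaw yaw 19.22 down [ 1.160e-02 -8.000e-04 -9.999e-01] q6 [-0.063  1.166 -0.399] F [-0.   0.3 -1.4] w 1.002
471 [-0.03168974  0.03082607] [-0.02301511  0.02096605] 0.06241962496608714 ((-0.5320320129394531, -0.48848724365234375), (45.129119873046875, 63.76911544799805), 1.802805781364441)
```

View pics/s9c.png

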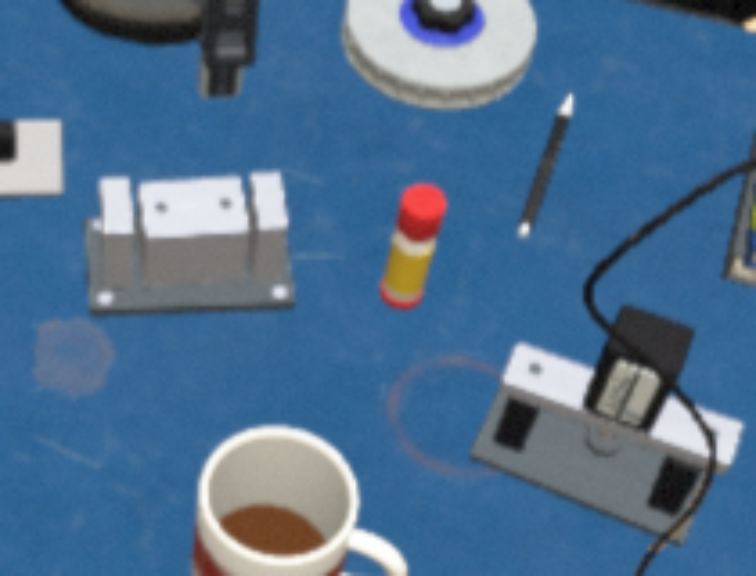

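The block is centred in the nest, flat. A cable crosses the gauge at crop (670,370), so I'll check where it really is.

```bash
python3 - <<'E'
from h import *
p,d,W=cloud("side")
for (u,v) in [(510,195),(480,205),(463,215),(455,228),(462,240),(475,252),(486,262),(489,275),(484,290),(465,320),(465,345),(440,365),(425,378),(450,382),(480,355),(520,325),(560,310),(580,315),(576,340)]:
    b=(0,0,0); best=None
    for dv in range(-6,7):
        for du in range(-6,7):
            g=int(p[v+dv,u+du].sum())
            if best is None or g<best[0]: best=(g,u+du,v+dv)
    g,uu,vv=best; print(uu,vv,g,W[vv,uu].round(3), W[vv-5:vv+6,uu-5:uu+6,2].round(2).min())
pt,dt,Wt=cloud("top"); cv2.imwrite("pics/t9.png",cv2.resize(pt[160:340,360:530,::-1],None,fx=4,fy=3.3))
for (n,Wn) in(("side",W),("top",Wt)):
    m=(np.hypot(Wn[...,0]-.529,Wn[...,1]+.279)<.3)&(Wn[...,2]>.15)
    q=Wn[m]; print(n,m.sum(), q.min(0) if len(q) else 0,q.max(0) if len(q) else 0)
E
```

```text
509 196 114 [ 0.407 -0.27   0.398] 0.06
474 210 104 [ 0.392 -0.233  0.373] nan
460 221 75 [ 0.387 -0.22   0.351] 0.0
455 226 57 [ 0.385 -0.216  0.34 ] 0.0
456 238 77 [ 0.388 -0.224  0.31 ] nan
474 258 62 [ 0.508 -0.292  0.116] 0.0
481 262 102 [ 0.396 -0.275  0.257] 0.0
487 281 107 [ 0.415 -0.304  0.185] 0.0
478 287 51 [ 0.5   -0.324  0.035] nan
463 320 119 [ 0.38  -0.29   0.098] nan
463 339 163 [ 0.363 -0.302  0.06 ] 0.0
439 366 167 [ 0.309 -0.271  0.036] nan
421 374 130 [ 0.29  -0.243  0.023] nan
450 386 150 [ 0.29  -0.3    0.006] 0.0
486 361 151 [ 0.357 -0.359  0.009] nan
524 320 163 [ 0.467 -0.425  0.008] 0.0
565 309 159 [ 0.518 -0.505  0.006] nan
579 321 96 [ 0.517 -0.544 -0.022] nan
573 344 183 [ 0.449 -0.523 -0.003] -0.11
side 7956 [ 0.33957671 -0.56888345  0.15001691] [0.79513975 0.01668449 0.65320472]
top 13273 [ 0.34155344 -0.57238557  0.15017477] [0.79990369 0.01788139 0.6804174 ]
```

View pics/t9.png

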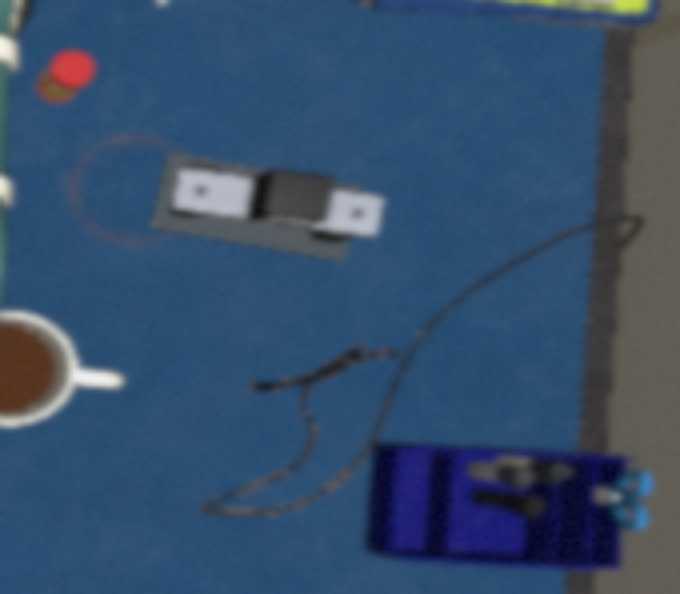

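```bash
python3 - <<'E'
from h import *
s=bot.read_state(); print(s['q'].round(4),s['tool_pos'].round(4))
for n in("side","top"):
    p,d,W=cloud(n)
    m=(W[...,0]>.25)&(W[...,0]<.5)&(W[...,1]<-.17)&(W[...,1]>-.45)&(W[...,2]>.03)&(W[...,2]<.7)
    q=W[m]; o=q[:,2].argsort()
    print(n,len(q)); q=q[o]
    for i in range(0,len(q),max(1,len(q)//30)): print(q[i].round(3),end=' ')
    v,u=np.nonzero(m); print('\n',u.min(),u.max(),v.min(),v.max())
E
```

```text
[-0.0634  0.1613  1.8156 -0.      1.165  -0.3988] [ 0.6021 -0.0133  0.1845]
side 4096
[ 0.342 -0.372  0.03 ] [ 0.339 -0.393  0.033] [ 0.317 -0.395  0.037] [ 0.254 -0.429  0.039] [ 0.297 -0.426  0.042] [ 0.341 -0.375  0.045] [ 0.254 -0.44   0.048] [ 0.389 -0.175  0.051] [ 0.319 -0.426  0.054] [ 0.338 -0.426  0.057] [ 0.318 -0.395  0.06 ] [ 0.361 -0.3    0.063] [ 0.255 -0.417  0.066] [ 0.34  -0.379  0.069] [ 0.294 -0.354  0.072] [ 0.338 -0.411  0.075] [ 0.253 -0.433  0.078] [ 0.342 -0.377  0.082] [ 0.257 -0.41   0.086] [ 0.338 -0.418  0.089] [ 0.297 -0.425  0.094] [ 0.254 -0.443  0.097] [ 0.254 -0.442  0.1  ] [ 0.302 -0.421  0.104] [ 0.339 -0.388  0.109] [ 0.394 -0.29   0.114] [ 0.302 -0.422  0.126] [ 0.413 -0.303  0.167] [ 0.389 -0.241  0.296] [ 0.391 -0.23   0.369] [ 0.412 -0.267  0.4  ] 
 393 562 192 426
top 926
[ 0.275 -0.354  0.03 ] [ 0.311 -0.27   0.033] [ 0.289 -0.392  0.035] [ 0.329 -0.3    0.038] [ 0.339 -0.307  0.04 ] [ 0.327 -0.395  0.043] [ 0.333 -0.438  0.046] [ 0.357 -0.308  0.048] [ 0.262 -0.352  0.051] [ 0.26  -0.413  0.054] [ 0.345 -0.365  0.056] [ 0.288 -0.352  0.059] [ 0.29  -0.354  0.062] [ 0.345 -0.358  0.065] [ 0.396 -0.178  0.068] [ 0.329 -0.436  0.071] [ 0.261 -0.354  0.076] [ 0.26  -0.413  0.083] [ 0.329 -0.436  0.088] [ 0.258 -0.428  0.093] [ 0.261 -0.381  0.096] [ 0.332 -0.44   0.1  ] [ 0.34  -0.441  0.104] [ 0.328 -0.425  0.107] [ 0.338 -0.449  0.111] [ 0.331 -0.444  0.119] [ 0.295 -0.427  0.125] [ 0.411 -0.303  0.156] [ 0.39  -0.224  0.309] [ 0.394 -0.236  0.371] [ 0.404 -0.259  0.392] 
 386 502 265 332
```

```bash
python3 - <<'E'
import numpy as np
from scipy.optimize import least_squares
S=[(.6746,.231,.2648,1.6054),(.6022,.1845,.1613,1.8156)]
U=[(np.hypot(.4996,.2021),.2113,1.203),(np.hypot(.6397,.1504),.0235,.909),(np.hypot(.638,.1504),.1672,1.156),(np.hypot(.5584,.2829),.0241,.886),(np.hypot(.4395,.0292),.0196,.799),(np.hypot(.4384,.0291),.1145,1.016),(np.hypot(.5996,.0107),.1345,1.075),(np.hypot(.6029,.0133),.0413,.906)]
def f(x):
    a,z0,L1,L2=x[:4]; e=[]
    for r,z,q2,q3 in S: e+= [a+L1*np.sin(q2)+L2*np.sin(q2+q3)-r, z0+L1*np.cos(q2)+L2*np.cos(q2+q3)-z]
    for (r,z,q5),q2 in zip(U,x[4:]):
        s=np.pi-q5; e+=[a+L1*np.sin(q2)+L2*np.sin(s)-r, z0+L1*np.cos(q2)+L2*np.cos(s)-z]
    return e+[0.01*a]
R=least_squares(f,[0,0,.45,.45]+[.2]*len(U)); print(R.x,R.cost,np.abs(R.fun).max())
E
```

```text
[ 0.00450311 -0.0945724   0.5078223   0.56219653  0.01934354  0.42379634
  0.27249241  0.37378897  0.06521475 -0.08492593  0.20007491  0.31272561] 4.053799460795061e-06 0.0015128651430365465
```

```bash
python3 - <<'E'
from h import *
s=bot.read_state(); q1=s['q'][0]; print(s['q'],s['tool_pos'])
e=np.array([np.cos(q1),np.sin(q1)]); n=np.array([-np.sin(q1),np.cos(q1)])
for cam in("top","side"):
    p,d,W=cloud(cam); P=W.reshape(-1,3); P=P[~np.isnan(P[:,0])]
    r=P[:,:2]@e; l=P[:,:2]@n
    print(cam)
    for a in np.arange(.1,.75,.05):
        m=(abs(r-a)<.01)&(abs(l)<.15)&(P[:,2]>.17)&(P[:,2]<1.1)
        if m.sum()>5: print(round(a,2),m.sum(),'z',P[m,2].min().round(3),P[m,2].max().round(3),'lat',l[m].min().round(3),l[m].max().round(3))
E
```

```text
[-6.34345637e-02  1.62852961e-01  1.81694136e+00 -3.57315751e-05
  1.16483182e+00 -3.98877260e-01] [ 0.60126998 -0.0132538   0.18287049]
top
0.1 128 z 0.542 0.635 lat 0.118 0.15
0.15 1383 z 0.729 0.79 lat -0.026 0.15
0.2 1161 z 0.703 0.769 lat -0.026 0.076
0.25 1092 z 0.68 0.747 lat -0.026 0.076
0.3 1032 z 0.662 0.724 lat -0.025 0.077
0.35 938 z 0.642 0.7 lat -0.024 0.076
0.4 872 z 0.602 0.678 lat -0.031 0.082
0.45 955 z 0.621 0.654 lat -0.031 0.083
0.5 264 z 0.57 0.594 lat -0.033 0.085
0.55 430 z 0.239 0.57 lat -0.035 0.087
0.6 939 z 0.491 0.579 lat -0.041 0.093
0.65 29 z 0.519 0.552 lat -0.029 0.08
side
0.1 2408 z 0.6 0.783 lat -0.053 0.117
0.2 885 z 0.657 0.729 lat -0.026 -0.001
0.25 629 z 0.638 0.704 lat -0.026 -0.003
0.3 386 z 0.618 0.68 lat -0.026 -0.005
0.35 222 z 0.599 0.656 lat -0.025 -0.006
0.4 609 z 0.578 0.631 lat -0.032 -0.005
0.45 136 z 0.564 0.609 lat -0.032 -0.03
0.5 13 z 0.567 0.583 lat -0.035 -0.031
0.55 470 z 0.196 0.559 lat -0.035 0.026
0.6 402 z 0.276 0.537 lat -0.041 0.063
```

The cable really does hang in the air, roughly along (0.39–0.41, −0.22…−0.30, z up to 0.40). With the tool down at the gauge, the forearm clears it by a few cm if I come from the nest side. Next, refine the gauge's yaw.

```bash
python3 - <<'E'
from h import *
for n in("side","top"):
    p,d,W=cloud(n)
    near=(np.hypot(W[...,0]-.526,W[...,1]+.279)<.085)
    m=near&(W[...,2]>.064)&(W[...,2]<.082)&(p.mean(2)>110)
    q=W[m]; e,V=np.linalg.eigh(np.cov(q[:,:2].T)); v=V[:,1]*np.sign(V[1,1])
    print(n,'beam',len(q),rect(q),np.degrees(np.arctan2(-v[0],v[1])),'z',np.median(q[:,2]))
    m=near&(W[...,2]>.125)&(W[...,2]<.145); q=W[m]; print('headtop',len(q),rect(q),np.median(q[:,2]))
    m=near&(W[...,2]>.003)&(W[...,2]<.15); q=W[m]
    print('all',rect(q))
plan([.526,-.279,.19],80)
E
```

```text
side beam 639 ((524.8865966796875, -278.9793701171875), (129.25555419921875, 32.88438415527344), 82.04436492919922) -8.668788399189097 z 0.07228558030855375
headtop 300 ((524.64208984375, -278.87030029296875), (39.5866584777832, 36.424781799316406), 81.27641296386719) 0.1349850349426994
all ((512.9970092773438, -270.39678955078125), (168.0366668701172, 135.6455841064453), 58.33665466308594)
top beam 391 ((526.9586791992188, -279.7322998046875), (130.170654296875, 31.96657371520996), 80.6749496459961) -8.976233378474053 z 0.07104889033073632
headtop 231 ((526.59228515625, -279.1371765136719), (38.687644958496094, 35.06045150756836), 80.9062728881836) 0.13281258307213042
all ((528.128173828125, -280.0863342285156), (164.34674072265625, 165.7031707763672), 6.556468486785889)
t 22.23 pos [ 0.6018 -0.0133  0.1831] jaw yaw 19.22 down [-2.4e-03  1.0e-04 -1.0e+00] q6 [-0.063  1.165 -0.399] F [ 0.3  0.1 -0.5] w 0.998
k -1 shift [-0.1894 -0.6643  0.0172] turn [-3.3000e-03 -1.7000e-03 -2.6493e+00] dyaw -119.2
k 0 shift [-0.1894 -0.6643  0.0172] turn [ 0.0014 -0.0028  1.3507] dyaw 60.8
k 1 shift [-0.1894 -0.6643  0.0172] turn [-3.3000e-03 -1.7000e-03 -2.6493e+00] dyaw 240.8
```

Request:
play_rows(
  motion=[
    [[-0.03, -0.1, 0.02], [0, 0, 0.15]],
    [[-0.06, -0.22, 0.02], [0, 0, 0.35]],
    [[-0.1, -0.36, 0.02], [0, 0, 0.55]],
    [[-0.14, -0.5, 0.02], [0, 0, 0.689]],
    [[-0.17, -0.6, 0.02], [0, 0, 0.689]],
    [[-0.19, -0.665, 0.02], [0, 0, 0.689]],
  ],
)

```text
time: 22.98
tool_pos: [0.5255, -0.2813, 0.1919]
tcp_rot: [-1.46, -0.682, 0.684]
wrist_force: [0.3, 0.2, -0.2]
width: 1.003
```

Request:
play_rows(
  motion=[
    [[0, 0, 0], [0, 0, 0.2]],
    [[0, 0, 0], [0, 0, 0.4]],
    [[0, 0, 0], [0, 0, 0.6]],
    [[0, 0, 0], [0, 0, 0.689]],
    [[0, 0, 0], [0, 0, 0.689]],
  ],
)

```text
time: 23.6
tool_pos: [0.5263, -0.2792, 0.1919]
tcp_rot: [-1.277, -1.095, 1.095]
wrist_force: [-0.6, 0.3, 1.0]
width: 0.998
```

```bash
python3 - <<'E'
from h import *
plan([.5258,-.2792,.095],81.2)
p,d,W=cloud("side","pics/s10.png")
cv2.imwrite("pics/s10c.png",cv2.resize(p[60:330,340:560,::-1],None,fx=2.2,fy=2.2))
E
```

```text
t 23.6 pos [ 0.5263 -0.2792  0.1919] jaw yaw 81.18 down [-9.e-04  5.e-04 -1.e+00] q6 [-0.53   1.177 -1.946] F [-0.6  0.3  1. ] w 0.998
k -1 shift [-1.200e-03  1.000e-04 -2.422e-01] turn [-1.8000e-03  1.1000e-03 -3.9995e+00] dyaw -180.0
k 0 shift [-1.200e-03  1.000e-04 -2.422e-01] turn [-0.0007 -0.0012  0.0005] dyaw 0.0
k 1 shift [-1.200e-03  1.000e-04 -2.422e-01] turn [-1.8000e-03  1.1000e-03 -3.9995e+00] dyaw 180.0
```

View pics/s10c.png

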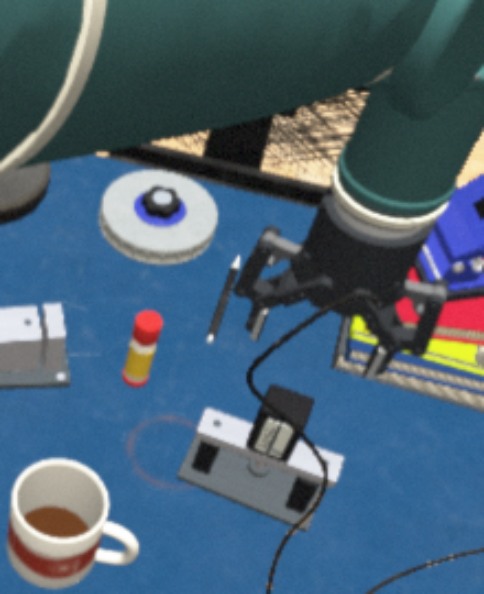

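The gripper straddles the gauge's head, and the cable is nearer to the camera and clear of it. I'll descend in two steps, checking force.

Request:
play_rows(
  motion=[
    [[-0.001, 0, -0.06], [0, 0, 0]],
    [[-0.001, 0, -0.12], [0, 0, 0]],
    [[-0.001, 0, -0.14], [0, 0, 0]],
    [[-0.001, 0, -0.14], [0, 0, 0]],
  ],
  squeeze=50,
)

```text
time: 24.15
tool_pos: [0.5258, -0.2791, 0.1359]
tcp_rot: [-1.276, -1.095, 1.096]
wrist_force: [-0.7, 0.5, 0.7]
width: 1.002
```

```bash
python3 - <<'E'
from h import *
st()
p,d,W=cloud("side","pics/s11.png")
cv2.imwrite("pics/s11c.png",cv2.resize(p[60:330,340:560,::-1],None,fx=2.2,fy=2.2))
st()
E
```

```text
t 24.15 pos [ 0.5258 -0.2791  0.1359] jaw yaw 81.2 down [-1.3e-03  7.0e-04 -1.0e+00] q6 [-0.53   1.076 -1.947] F [-0.7  0.5  0.7] w 1.002
t 24.2 pos [ 0.5264 -0.2794  0.1368] jaw yaw 81.21 down [ 2.e-04 -1.e-04 -1.e+00] q6 [-0.53   1.076 -1.947] F [-0.7 -0.1  0.6] w 0.998
```

View pics/s11c.png

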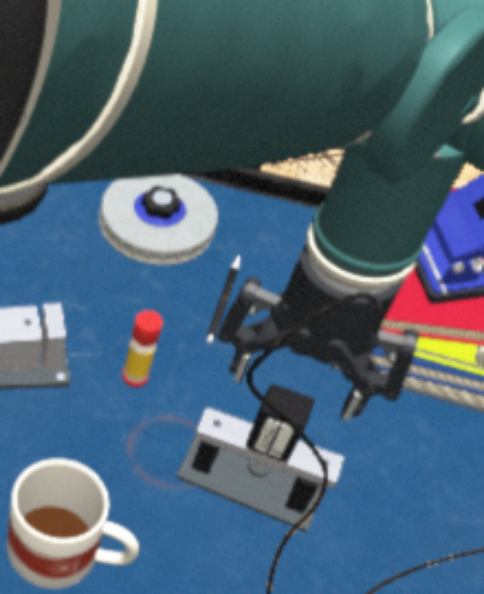

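Request:
play_rows(
  motion=[
    [[0, 0, -0.04], [0, 0, 0]],
    [[0, 0, -0.08], [0, 0, 0]],
    [[0, 0, -0.1], [0, 0, 0]],
    [[0, 0, -0.1], [0, 0, 0]],
  ],
)

```text
time: 24.7
tool_pos: [0.5252, -0.2788, 0.095]
tcp_rot: [-1.275, -1.095, 1.096]
wrist_force: [0.1, 0.3, -0.0]
width: 0.999
```

Request:
play_rows(
  motion=[
    [[0, 0, 0], [0, 0, 0]],
    [[0, 0, 0], [0, 0, 0]],
    [[0, 0, 0], [0, 0, 0]],
    [[0, 0, 0], [0, 0, 0]],
    [[0, 0, 0], [0, 0, 0]],
    [[0, 0, 0], [0, 0, 0]],
  ],
  gripper=1,
)

```text
time: 25.45
tool_pos: [0.5267, -0.28, 0.0973]
tcp_rot: [-1.28, -1.096, 1.096]
wrist_force: [0.3, -1.4, 4.8]
width: 0.463
```

```bash
python3 - <<'E'
from h import *
st()
p,d,W=cloud("side","pics/s12.png")
cv2.imwrite("pics/s12c.png",cv2.resize(p[60:330,340:560,::-1],None,fx=2.2,fy=2.2))
E
```

```text
t 25.45 pos [ 0.5267 -0.28    0.0973] jaw yaw 81.23 down [ 0.0013 -0.0012 -1.    ] q6 [-0.53   1.003 -1.948] F [ 0.3 -1.4  4.8] w 0.463
```

View pics/s12c.png

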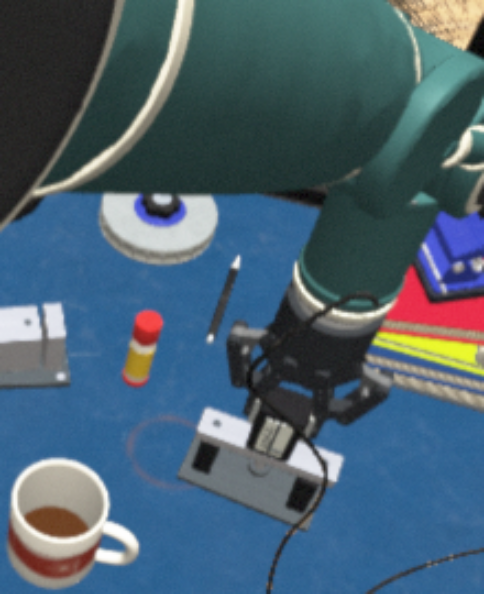

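The fingers hold the head on its y faces (39 mm opening). Lift next.

Request:
play_rows(
  motion=[
    [[0, 0, 0.01], [0, 0, 0]],
    [[0, 0, 0.03], [0, 0, 0]],
    [[0, 0, 0.07], [0, 0, 0]],
    [[0, 0, 0.13], [0, 0, 0]],
    [[0, 0, 0.19], [0, 0, 0]],
    [[0, 0, 0.24], [0, 0, 0]],
    [[0, 0, 0.25], [0, 0, 0]],
    [[0, 0, 0.25], [0, 0, 0]],
  ],
)

```text
time: 26.5
tool_pos: [0.526, -0.2792, 0.1964]
tcp_rot: [-1.278, -1.096, 1.096]
wrist_force: [-0.3, -0.1, -6.6]
width: 0.464
```

```bash
python3 - <<'E'
from h import *
plan([.6017,-.0118,.2],109.2)
p,d,W=cloud("side","pics/s13.png")
cv2.imwrite("pics/s13c.png",cv2.resize(p[60:330,340:560,::-1],None,fx=2.2,fy=2.2))
E
```

```text
t 26.5 pos [ 0.526  -0.2792  0.1964] jaw yaw 81.23 down [-1.e-04  1.e-04 -1.e+00] q6 [-0.53   1.184 -1.948] F [-0.3 -0.1 -6.6] w 0.464
k -1 shift [0.1893 0.6685 0.009 ] turn [-2.0000e-04  1.0000e-04 -3.3785e+00] dyaw -152.0
k 0 shift [0.1893 0.6685 0.009 ] turn [-1.000e-04 -1.000e-04  6.215e-01] dyaw 28.0
k 1 shift [0.1893 0.6685 0.009 ] turn [-2.0000e-04  1.0000e-04 -3.3785e+00] dyaw 208.0
```

View pics/s13c.png

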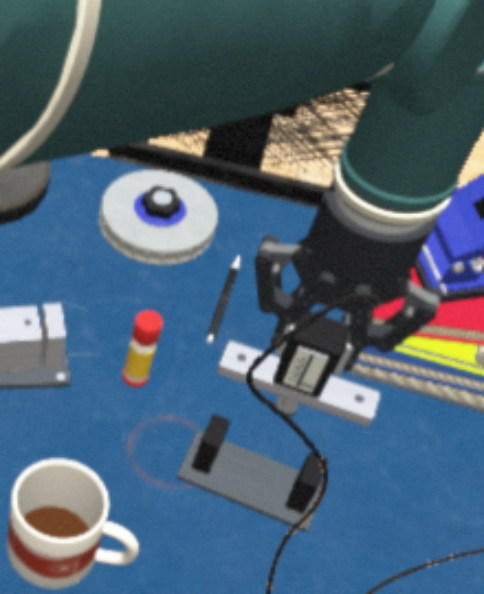

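The gauge hangs level, clear of the rest. Carry it over to the nest.

Request:
play_rows(
  motion=[
    [[0.02, 0.05, 0], [0, 0, 0.05]],
    [[0.05, 0.14, 0], [0, 0, 0.14]],
    [[0.08, 0.26, 0], [0, 0, 0.25]],
    [[0.11, 0.38, 0], [0, 0, 0.36]],
    [[0.14, 0.5, 0], [0, 0, 0.47]],
    [[0.17, 0.6, 0], [0, 0, 0.56]],
    [[0.189, 0.65, 0], [0, 0, 0.62]],
    [[0.189, 0.668, 0], [0, 0, 0.62]],
    [[0.189, 0.668, 0], [0, 0, 0.62]],
    [[0.189, 0.668, 0], [0, 0, 0.62]],
  ],
)

```text
time: 27.8
tool_pos: [0.6013, -0.0132, 0.1963]
tcp_rot: [-1.033, -1.449, 1.45]
wrist_force: [-0.8, -0.4, -6.4]
width: 0.461
```

```bash
python3 - <<'E'
from h import *
plan([.6017,-.0118,.115],109.2)
p,d,W=cloud("side","pics/s14.png")
cv2.imwrite("pics/s14c.png",cv2.resize(p[80:270,260:450,::-1],None,fx=3.1,fy=3.1))
th=np.radians(19.2); c=np.array([.6017,-.0118])
ex=np.array([np.cos(th),np.sin(th)]); ey=np.array([-np.sin(th),np.cos(th)])
near=(np.hypot(W[...,0]-c[0],W[...,1]-c[1])<.09)
m=near&(W[...,2]>.145)&(W[...,2]<.185)&(p.mean(2)>110)
q=W[m]; y=(q[:,:2]-c)@ey; x=(q[:,:2]-c)@ex; zm=np.percentile(q[:,2],[2,50,98]); print(len(q),zm)
s=abs(q[:,2]-zm[1])<.006
print(cv2.minAreaRect(np.c_[x,y][s].astype(np.float32)*1000),np.percentile(y[s],[1,99]),np.percentile(x[s],[1,99]))
print('tilt fit',np.polyfit(y[s],q[s,2],1))
E
```

```text
t 27.8 pos [ 0.6013 -0.0132  0.1963] jaw yaw 109.05 down [-6.e-04 -5.e-04 -1.e+00] q6 [-0.063  1.186 -1.966] F [-0.8 -0.4 -6.4] w 0.461
k -1 shift [ 0.0009  0.0036 -0.2031] turn [-1.2000e-03 -1.1000e-03 -3.9967e+00] dyaw -179.9
k 0 shift [ 0.0009  0.0036 -0.2031] turn [ 0.0007 -0.0008  0.0033] dyaw 0.1
k 1 shift [ 0.0009  0.0036 -0.2031] turn [-1.2000e-03 -1.1000e-03 -3.9967e+00] dyaw 180.1
702 [0.1610243  0.17113975 0.18145117]
((-2.723247528076172, -1.0126953125), (129.4606475830078, 33.59872055053711), 88.99687194824219) [-0.06410114  0.06340126] [-0.01872592  0.01315893]
tilt fit [-0.00070515  0.17099195]
```

View pics/s14c.png

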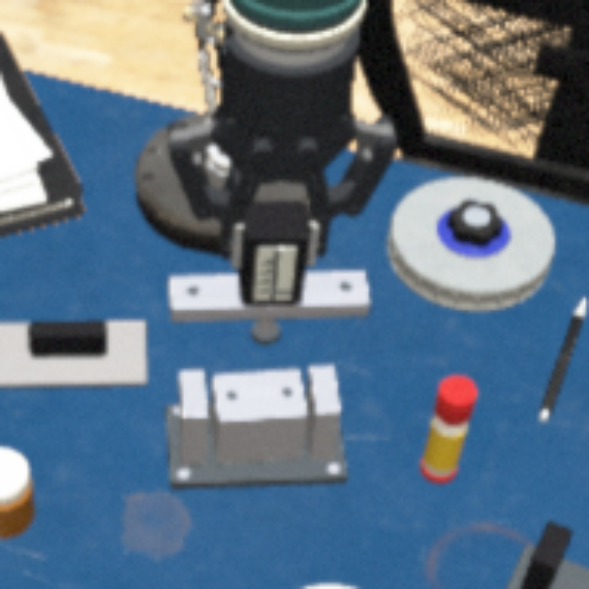

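The gauge hangs level and square over the nest: foot at crop (265,330), over the block's middle, beam ends over both stops. Lower it, slowly at the end.

Request:
play_rows(
  motion=[
    [[0.0035, 0.002, -0.03], [0, 0, 0]],
    [[0.0035, 0.002, -0.08], [0, 0, 0]],
    [[0.0035, 0.002, -0.12], [0, 0, 0]],
    [[0.0035, 0.002, -0.15], [0, 0, 0]],
    [[0.0035, 0.002, -0.17], [0, 0, 0]],
    [[0.0035, 0.002, -0.185], [0, 0, 0]],
    [[0.0035, 0.002, -0.2], [0, 0, 0]],
    [[0.0035, 0.002, -0.21], [0, 0, 0]],
    [[0.0035, 0.002, -0.21], [0, 0, 0]],
  ],
)

```text
time: 28.98
tool_pos: [0.6035, -0.0113, 0.1127]
tcp_rot: [-1.033, -1.451, 1.45]
wrist_force: [-1.1, 1.0, -4.7]
width: 0.463
```

```bash
python3 - <<'E'
from h import *
st()
p,d,W=cloud("side","pics/s15.png")
cv2.imwrite("pics/s15c.png",cv2.resize(p[100:260,270:430,::-1],None,fx=3.5,fy=3.5))
st()
E
```

```text
t 28.98 pos [ 0.6035 -0.0113  0.1127] jaw yaw 109.13 down [ 8.e-04  0.e+00 -1.e+00] q6 [-0.06   1.035 -1.965] F [-1.1  1.  -4.7] w 0.463
t 29.02 pos [ 0.6035 -0.0113  0.1129] jaw yaw 109.13 down [ 8.e-04  0.e+00 -1.e+00] q6 [-0.06   1.035 -1.965] F [ 0.1 -0.3 -2.9] w 0.46
```

View pics/s15c.png

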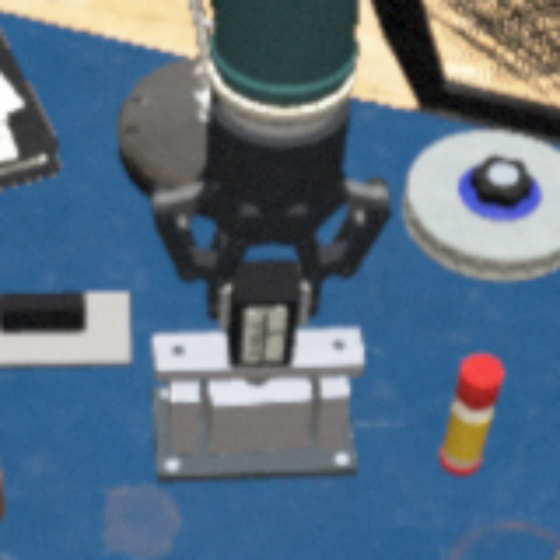

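The foot has touched the block (force down 2 N) and the beam is about 7 mm above the stops.

Request:
play_rows(
  motion=[
    [[0, 0, -0.005], [0, 0, 0]],
    [[0, 0, -0.009], [0, 0, 0]],
    [[0, 0, -0.013], [0, 0, 0]],
    [[0, 0, -0.016], [0, 0, 0]],
    [[0, 0, -0.016], [0, 0, 0]],
  ],
)

```text
time: 29.65
tool_pos: [0.6034, -0.0113, 0.1061]
tcp_rot: [-1.033, -1.451, 1.451]
wrist_force: [0.2, 0.3, -3.7]
width: 0.461
```

Request:
play_rows(
  motion=[
    [[0, 0, -0.002], [0, 0, 0]],
    [[0, 0, -0.004], [0, 0, 0]],
    [[0, 0, -0.004], [0, 0, 0]],
  ],
)

```text
time: 30.02
tool_pos: [0.6035, -0.0113, 0.1053]
tcp_rot: [-1.033, -1.451, 1.451]
wrist_force: [-1.8, 1.7, 2.8]
width: 0.464
```

Request:
play_rows(
  motion=[
    [[0, 0, -0.001], [0, 0, 0]],
    [[0, 0, -0.002], [0, 0, 0]],
    [[0, 0, -0.002], [0, 0, 0]],
  ],
)

```text
time: 30.4
tool_pos: [0.6035, -0.0113, 0.1053]
tcp_rot: [-1.033, -1.452, 1.451]
wrist_force: [-3.5, 0.7, 7.1]
width: 0.462
```

Request:
play_rows(
  motion=[
    [[0, 0, 0.001], [0, 0, 0]],
    [[0, 0, 0.001], [0, 0, 0]],
    [[0, 0, 0.001], [0, 0, 0]],
    [[0, 0, 0.001], [0, 0, 0]],
    [[0, 0, 0.001], [0, 0, 0]],
  ],
  gripper=0,
)

```text
time: 31.02
tool_pos: [0.6031, -0.0113, 0.104]
tcp_rot: [-1.032, -1.451, 1.451]
wrist_force: [0.0, -0.9, 0.4]
width: 1.0
```

Request:
play_rows(
  motion=[
    [[0, 0, 0.03], [0, 0, 0]],
    [[0, 0, 0.08], [0, 0, 0]],
    [[0, 0, 0.16], [0, 0, 0]],
    [[0, 0, 0.26], [0, 0, 0]],
    [[0, 0, 0.36], [0, 0, 0]],
    [[0, 0, 0.4], [0, 0, 0]],
    [[0, 0, 0.4], [0, 0, 0]],
  ],
)

```text
time: 31.9
tool_pos: [0.6041, -0.0114, 0.2662]
tcp_rot: [-1.036, -1.453, 1.45]
wrist_force: [0.7, 0.2, -0.1]
width: 1.004
```

```bash
python3 - <<'E'
from h import *
st()
p,d,W=cloud("side","pics/s16.png")
cv2.imwrite("pics/s16c.png",cv2.resize(p[100:260,230:430,::-1],None,fx=3.5,fy=3.5))
th=np.radians(19.2); c=np.array([.6017,-.0118])
ex=np.array([np.cos(th),np.sin(th)]); ey=np.array([-np.sin(th),np.cos(th)])
def rep(W,p,nm):
    near=(np.hypot(W[...,0]-c[0],W[...,1]-c[1])<.085)
    m=near&(W[...,2]>.074)&(W[...,2]<.088)&(p.mean(2)>110)
    q=W[m]; y=(q[:,:2]-c)@ey; x=(q[:,:2]-c)@ex
    print(nm,len(q),np.median(q[:,2]),cv2.minAreaRect(np.c_[x,y].astype(np.float32)*1000),'tilt y',np.polyfit(y,q[:,2],1)[0],'x',np.polyfit(x,q[:,2],1)[0])
    m=(np.hypot(W[...,0]-.64,W[...,1]-.147)<.09)&(W[...,2]>.009)&(W[...,2]<.025); print('cover',rect(W[m]),np.median(W[m][:,2]))
rep(W,p,'side')
p,d,W=cloud("top"); rep(W,p,'top')
for l in("block_tall","mug","small_jar","glue_stick","block_short"): print(l,[(w('side',r['xyz']).round(4),round(r['conf'],2)) for r in cams.mark_of('side',l)[:2]])
E
```

```text
t 31.9 pos [ 0.6041 -0.0114  0.2662] jaw yaw 109.13 down [ 3.9e-03 -3.0e-04 -1.0e+00] q6 [-0.06   1.307 -1.965] F [ 0.7  0.2 -0.1] w 1.004
side 517 0.08040250195867181 ((0.28124427795410156, 0.3022308349609375), (32.6112060546875, 129.74810791015625), 0.23808318376541138) tilt y -0.0009134215811014401 x 0.07803598640562114
cover ((641.0790405273438, 146.9957275390625), (67.61219024658203, 119.90738677978516), 18.19875144958496) 0.014726099817841839
top 330 0.07953256278912402 ((0.11620140075683594, -1.6783561706542969), (126.37982177734375, 34.39130401611328), 89.8414535522461) tilt y -0.0015365018350051306 x -0.01438906582435332
cover ((653.1117553710938, 150.71453857421875), (104.42371368408203, 128.89617919921875), 29.17443084716797) 0.013859466667715425
block_tall [(array([ 0.6038, -0.0121,  0.0107]), 0.69)]
mug [(array([ 0.3957, -0.1283, -0.0036]), 0.97)]
small_jar [(array([0.492 , 0.1456, 0.0023]), 0.57)]
glue_stick [(array([ 0.6251, -0.1497,  0.0023]), 0.96)]
block_short [(array([0.5696, 0.3407, 0.0073]), 0.68)]
```

View pics/s16c.png

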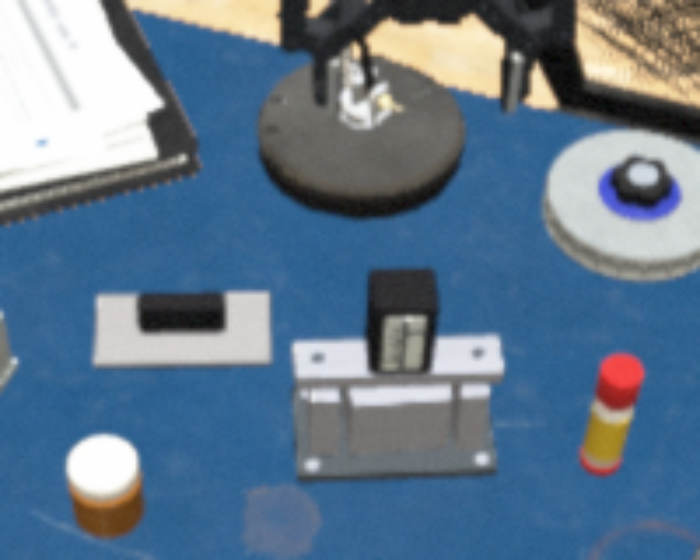

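The beam lies flat on both stops (crop 300–500, 355), with its top at z = 0.080 m as it must be. The gripper is clear and the bystanders have not moved.

```bash
python3 -c "
from workcell import bot
print(bot.finish_job())"
```

```text
the job is handed in; nothing more can be done
None
```

The job is done and handed in at about 32 s of the 72 s allowed; the hand-in reports no verdict.

**What I did:**
- I lifted the grey cover off the nest and laid it flat on the desk at about (0.64, 0.15).
- I took the taller block from the tray by its ends and set it down on the desk. I then gripped it again by its long faces and placed it lengthwise between the stops.
- I carried the bridge gauge over upright and lowered it onto both stops, creeping through the last 7 mm.

**Last checks:**

| Thing | Measured | Should be |
|---|---|---|
| Cover | flat, plate top at 14–15 mm, about 165 mm from the nest | 14 mm, over 100 mm |
| Block in the nest (before the gauge went on) | 0.5 mm off centre in x and y, about 2° off line, top at 62 mm | within 12 mm, top at 62 mm |
| Gauge beam | top at 80 mm, within 2 mm of centre, under 1° off line | 80 mm, within 12 mm |

- **Foot:** the camera cannot read the joint itself. The beam height over the block top gives a reading of about 26 mm.
- **Bystanders:** the mug, jar, glue stick and shorter block were found within a few mm of where they started.
- **Poor readings:** the final side view gave a beam slope across its width of 0.078. The top view (−0.014) and the slope along the beam (−0.001) were flat, so I took it for points from the beam's front face. The final top-view fit of the cover was also poor (104 × 129 mm); I put that down to the arm being in the picture and relied on the side view.

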